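# Open the specimen mould with a wedge, unload it and close it again

## Robot

A 6-joint arm with a two-finger parallel gripper is mounted at the origin on the work surface. World frame = base frame: x ahead of the robot, y to its left, z up, the work surface at z = 0. Lengths are in m, angles in rad, forces in N, time in s.
With the tool pointing down it reaches from about 0.35 to 0.875 m from the base axis. Payload 4.2 kg.
Tool frame: the origin (TCP) lies midway between the tips of the shut fingers; the grasp point (between the pads) lies env.hold_point_z behind it (env.hold_point_z is the distance from the TCP to the grasp point, in m); z points along the fingers, y is the direction in which the jaws open and shut (so a half turn about z gives the same grasp; the last joint's range is limited). The gripper opens to 85 mm and grips with 20 to 120 N. Pads are 22 mm wide; open, the fingers measure 114 mm over their backs; the gripper's body (76 mm by 85 mm) begins 54 mm behind the grasp point. The pads swing forward as they close: fully open they stand 13 mm farther back than shut.
Start: joints at [-1.031, 0.385, 0.008, 0, -1.194, -0.259], TCP at [0.173, -0.6, 0.231] pointing down, gripper open.
Joint ranges: [-3.14, 3.14], [-1.21, 2.06], [-1.07, 1.41], [-3.16, 2.05], [-2.99, -0.16], [-3.1, 3.1]. Speed limits (rad/s): [2.79, 2.79, 3.14, 3.14, 3.14, 3.14].

## Interface

Orientations are given as a rotation vector (axis times angle).
In Python, from station import telemetry, cams, job_done, env gives the robot as it stands.
- The arm moves only by the tool servo_tool, never from a script. Its argument "targets" is a list of rows, each an object with "xyz": the shift along the world's x, y, z in mm, a list of three; "rot": the turn, a rotation vector about the world's x, y, z in rad, a list of three. A call has 1 to 8 rows; each row shifts and turns the pose as measured when the row begins; what a row does not reach is not made up. A row lasts 1/10 s, in which the tool goes at most 50 mm and 8.59 degrees, less where a joint would pass 70% of its speed; a pose out of reach is approached as far as the arm can. A call with a gripper value outside its range is refused whole. "fingers" is the finger opening in mm, from 0 to 85.4, set as the call begins (left out, the last holds). The fingers move at their own pace and stop on an object; "force" is the grip in N (left out, the last holds). Time passes only in rows, so rows that do not move let the fingers close. It gives the time, the measured TCP pose, the force and the opening at its end, in the units of the state.
- telemetry.sense(): the state, without advancing time (a new reading comes with each control period).
- cams.get_image(name): name is "scene" or "top"; returns (picture, depth): 420x560x3 uint8, blue, green, red; 420x560 float32, m along the optical axis (not along the pixel's ray), 0 where there is no reading.
- cams.camera_info(name): a dict with "intrinsics" (3x3 intrinsics, pixels), "rvec" (rotation vector, rad) and "tvec" (3), from world to camera coordinates, as OpenCV has them. Camera axes: x right, y down, z forward; pixel columns grow to the right and rows downward; lengths in m; the calibration is good to about 2 mm. A picture is of the moment at which its call begins. camera_info takes no time and is no camera call.
- job_done(): hands the job in, once; it reports no verdict.
The state is a dict: "clock": time; "qpos": joint angles; "joint_velocities": joint speeds; "joint_efforts": joint torques, N m; "ee_pos": TCP position; "eef_rot": TCP orientation; "ft_force": force on the tool from outside, world axes, zero at the start; "wrist_torque": the same for the moment, N m; "finger_gap": finger opening in m.
Only numpy, scipy, OpenCV 4.12 (cv2) and the standard library are available. Lean on these libraries where they do the work, as an engineer would, in place of code of your own. Each camera call takes 0.05 s, during which the arm holds its last target.

## Task

Unload the bar mould: ease its press-fit cover off with the red-handled wedge, working the wedge under the yellow lips little by little from alternate ends so that the cover rises evenly (one end never more than about 5 mm ahead of the other), until both ends stand at least 6 mm up. Lift the cover off, put every orange bar into the white tray, then put the cover back on the mould and press it down until it is fully home. Finish with the wedge lying back on the black mat, and leave the other things on the bench where they are.

Things in the scene. Friction and masses are not known exactly. Their poses are not given: they have to be found in the camera images.
- mould: The mould, fixed; origin under its centre on the bench, long axis its y. A dark flange, 126 (x) x 144 (y) mm, top face (the seam, where the cover's lower edge sits) at z = 20 mm. See plinth, ledges and catches.
- plinth (a point): Centre of the top (z = 36 mm) of the mould's aluminium plinth, 84 (x) x 126 (y) mm, which the cover fits over; four steel horns near its corners (y = +-50 mm) slope in from its x faces up to z = 57 mm and lead the cover in. It has four pockets at x = +-26, y = +-22 mm, 16 (x) x 24 (y) mm, 22 mm deep (floor 14 mm above the bench); a bar stands in each one used.
- ledge_left (a point): Centre of the flat top (z = 14 mm) of the pry ledge at the mould's +y end, y = 72 to 155 mm, 70 mm wide in x. The wedge slides on it, towards the mould.
- ledge_right (a point): The same at the mould's -y end (y = -72 to -155 mm).
- catch_left (a point): Sprung brass pad, 50 mm wide, in the plinth's +y end face; pushes outward on the cover's end wall. It is the press fit: friction of about 5 N until that end has risen 9 mm (z = 29 mm, here); above, the pad slopes back, to z = 55 mm. Pressing the cover down over both pads takes 15 to 23 N in the last 30 mm; it then stops on the flange.
- catch_right (a point): The same at the mould's -y end.
- cover: The cover, loose, 0.22 kg: blue hood 110 (x) x 140 (y) mm outside, 100 (x) x 128 (y) mm inside, 63 mm high (roof underside 58 mm up). Origin: centre of its lower edge plane; axes as the mould's when on it (a half turn fits too); closed, its origin is at z = 20 mm. When one end is pried up, the other end's lip sinks by about a third of the rise, so several turns are needed.
- cover_handle (a point): Centre of the black handle bar on the cover's roof: 70 mm long (cover x), 18 mm wide (cover y), from 63 to 90 mm above the cover's lower edge; this point at 76.5 mm.
- lip_left (a point): Middle of the outer lower edge of the yellow lip at the cover's +y end (y = 112 mm, z = 0 of the cover). The lip is 60 mm wide, 5 mm thick, sticks out flat from y = 70 mm. Its height above the flange is that end's gap: 0 when closed, and then the slot between lip and ledge is 6 mm high.
- lip_right (a point): The same at the cover's -y end (y = -112 mm).
- wedge: Double-ended steel wedge, loose, 0.4 kg, 180 (its x) x 40 mm; origin: centre of its flat sole. Both ends are ramps, on top: 3 mm thick at the tip (x = +-90), rising 1 in 3 to 16 mm thick at x = +-51 mm, flat between. Sole on a ledge, tip d mm inside a lip's edge, it lifts the lip to a gap of (d - 9)/3 mm; it goes in 40 mm at most, pushed with 5 to 25 N.
- wedge_grip (a point): Point on the wedge's upright red grip, 44 mm above the sole. The grip stands in the middle, 16 (wedge x) x 34 (wedge y) mm, from 16 to 82 mm above the sole; take it from above with the fingers closing along the wedge's x.
- bar1: Orange moulded bar, loose, 14 (x) x 22 (y) x 60 (z) mm, 0.04 kg, one of two to four (which ones varies; the others are absent); origin: centre of its lower end. Stands in a mould pocket, under the cover at first, its long axis upright, axes as the mould's, 38 mm of it above the plinth.
- bar2: Orange moulded bar, loose, 14 (x) x 22 (y) x 60 (z) mm, 0.04 kg, one of two to four (which ones varies; the others are absent); origin: centre of its lower end. Stands in a mould pocket, under the cover at first, its long axis upright, axes as the mould's, 38 mm of it above the plinth.
- bar3: Orange moulded bar, loose, 14 (x) x 22 (y) x 60 (z) mm, 0.04 kg, one of two to four (which ones varies; the others are absent); origin: centre of its lower end. Stands in a mould pocket, under the cover at first, its long axis upright, axes as the mould's, 38 mm of it above the plinth.
- bar4: Orange moulded bar, loose, 14 (x) x 22 (y) x 60 (z) mm, 0.04 kg, one of two to four (which ones varies; the others are absent); origin: centre of its lower end. Stands in a mould pocket, under the cover at first, its long axis upright, axes as the mould's, 38 mm of it above the plinth.
- tray: White open tray, fixed, 130 (x) x 160 (y) mm, 25 mm high, walls and floor 5 mm; origin under its centre. The bars may stand or lie in it.
- mat: Black rubber mat, fixed, 130 (x) x 210 (y) mm, 3 mm thick; origin under its centre. The wedge starts on it, roughly along the mat's y.
- driver: Bystander: a screwdriver lying in front of the mould, 160 mm long; leave alone.
- jar: Bystander: a small jar, 54 mm across, 75 mm tall, origin under its centre; leave alone.
- jaw: Bystander: a black and steel machine jaw, 50 x 70 x 55 mm; leave alone.
- collar: Bystander: a steel collar, 68 mm across, 22 mm high; leave alone.
Mind the look-alikes: they are no part of the job. What is shaped like the cover but green is not meant.

How it is judged:
On the way, in this order (a step that is already met when the one before it is completed fails the run):
1. one end of the cover is pried up at least 2.5 mm on the wedge (z of any of lip_left, lip_right in the frame of mould above 0.0225 m and contact force between wedge and cover above 0.3 N), for 0.1 s.
2. both lips stand at least 5 mm above the closed height, the wedge bearing on the cover (z of each of lip_left, lip_right in the frame of mould above 0.025 m and contact force between wedge and cover above 0.3 N), for 0.1 s.
3. the cover is off and every bar is in the tray (x of bar1 in the frame of tray between -0.062 and 0.062 m and y of bar1 in the frame of tray between -0.077 and 0.077 m and height (world z) of each of bar1, bar2, bar3, bar4 below 0.03 m and x of bar2 in the frame of tray between -0.062 and 0.062 m and y of bar2 in the frame of tray between -0.077 and 0.077 m and x of bar3 in the frame of tray between -0.062 and 0.062 m and y of bar3 in the frame of tray between -0.077 and 0.077 m and x of bar4 in the frame of tray between -0.062 and 0.062 m and y of bar4 in the frame of tray between -0.077 and 0.077 m and horizontal distance between cover and mould above 0.1 m), for 0.2 s.
4. the cover is back on, pressed with at least 8 N by the fingers while fully home (z of lip_left in the frame of mould between 0.017 and 0.022 m and z of lip_right in the frame of mould between 0.017 and 0.022 m and horizontal distance between cover and mould below 0.014 m and contact force between the fingers and cover above 8 N), for 0.1 s.
At the end, for the whole second after the job is handed in: The cover is on the mould with both lips within 2 mm of the closed height; every bar lies or stands on the floor of the tray; the wedge lies flat on the mat, its middle within 50 mm (x) and 70 mm (y) of the mat's middle; everything is at rest (z of lip_left in the frame of mould between 0.017 and 0.022 m and z of lip_right in the frame of mould between 0.017 and 0.022 m and horizontal distance between cover and mould below 0.014 m and x of bar1 in the frame of tray between -0.062 and 0.062 m and y of bar1 in the frame of tray between -0.077 and 0.077 m and height (world z) of each of bar1, bar2, bar3, bar4 below 0.03 m and x of bar2 in the frame of tray between -0.062 and 0.062 m and y of bar2 in the frame of tray between -0.077 and 0.077 m and x of bar3 in the frame of tray between -0.062 and 0.062 m and y of bar3 in the frame of tray between -0.077 and 0.077 m and x of bar4 in the frame of tray between -0.062 and 0.062 m and y of bar4 in the frame of tray between -0.077 and 0.077 m and linear speed of each of cover, wedge, bar1, bar2, bar3, bar4 below 0.02 m/s and x of wedge in the frame of mat between -0.05 and 0.05 m and y of wedge in the frame of mat between -0.07 and 0.07 m and height (world z) of wedge below 0.012 m and angle between wedge's own z axis and vertical below 0.15 rad); the robot touches nothing.
It fails at once if the wedge cocks the cover over by more than 0.042 rad (one lip about 9 mm ahead of the other) (angle between cover's own z axis and vertical above 0.042 rad and contact force between wedge and cover above 0.5 N).
It fails at once if a bystander is moved more than 40 mm (distance of any of driver, jar, jaw, collar from where it was at the start of the episode above 0.04 m).
Of bar1, bar2, bar3, bar4 only 2 to 4 are there at a start; the rules pass over those that are not, and their reading is None.
At some moment in a run one of wedge may be knocked a few centimetres aside while the robot is not near it.
Once in a run the grip may slacken for a moment while it holds something.
It also fails if it takes over 210 s, if anything falls off the work surface, if the arm or the gripper's body presses on something with over 40 N, if the wrist force passes 120 N, or if a joint passes its speed limit or range.

## Working session

There is one attempt and no reset: what is moved stays moved. The work goes in short steps, Python scripts to look and compute and a tool call to move; the robot and the scene stay as the last step left them, time stands still between calls to the robot, and variables do not carry over. Pictures are saved under pics/ and viewed, and the job is handed in when it is done.

Besides the shell and the picture viewer there is one more tool, called after ">>>" by a JSON object that holds its "fn" and its "kwargs". servo_tool: Moves the arm, as the interface text tells. Its arguments: {"type":"object","properties":{"targets":{"type":"array"},"fingers":{"type":"number"},"force":{"type":"number"}},"required":["targets"]}

```bash
mkdir -p pics; ls; cat > h.py <<'E'
import numpy as np, cv2, json
from station import telemetry, cams, job_done, env
def grab(name,tag):
    im,d=cams.get_image(name); cv2.imwrite(f'pics/{tag}.png',im); np.savez(f'pics/{tag}.npz',im=im,d=d); return im,d
def cam(name):
    c=cams.camera_info(name); K=np.array(c['intrinsics']); R=cv2.Rodrigues(np.array(c['rvec'],float))[0]; return K,R,np.array(c['tvec'],float).ravel()
def world(name,d):
    K,R,t=cam(name); v,u=np.mgrid[:d.shape[0],:d.shape[1]]
    p=np.stack([(u-K[0,2])/K[0,0]*d,(v-K[1,2])/K[1,1]*d,d],-1)
    w=(p-t)@R; w[d==0]=np.nan; return w
def proj(name,P):
    K,R,t=cam(name); q=(R@np.array(P,float).T).T+t; q=q@K.T; return q[...,:2]/q[...,2:]
def st():
    s=telemetry.sense(); print({k:np.round(v,4).tolist() for k,v in s.items() if k in('clock','ee_pos','eef_rot','ft_force','finger_gap','qpos')}); return s
E
python3 - <<'E'
from h import *
st(); print(env.hold_point_z)
for n in('scene','top'):
    grab(n,n+'0'); K,R,t=cam(n); print(n,K.tolist(),(-R.T@t).round(3),R[2].round(3))
E
```

```text
pics
{'clock': 0.0, 'qpos': [-1.0314, 0.3856, 0.0066, -0.0005, -1.194, -0.2586], 'ee_pos': [0.1731, -0.5999, 0.2302], 'eef_rot': [0.4393, -3.1103, -0.0035], 'ft_force': [0.3985, -0.8278, 0.5246], 'finger_gap': 0.0853}
0.0187
scene [[500.60772669792823, 0.0, 281.1281290651657], [0.0, 500.60772669792823, 201.04517723068824], [0.0, 0.0, 1.0]] [1.199 0.351 1.056] [-0.569 -0.278 -0.774]
top [[386.2408169140435, 0.0, 281.1023882995341], [0.0, 386.2408169140435, 209.96447264040924], [0.0, 0.0, 1.0]] [ 0.428 -0.002  0.965] [ 0.073  0.015 -0.997]
```

View pics/scene0.png

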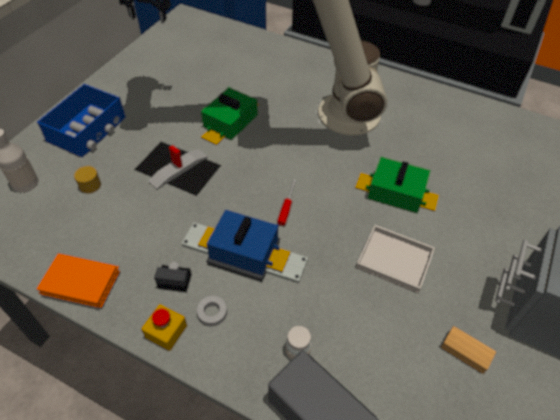

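View pics/top0.png

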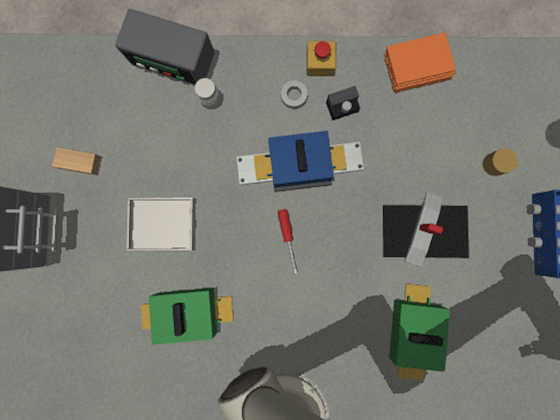

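```bash
cat >> h.py <<'E'
def rect(P):
    P=P[np.isfinite(P).all(1)]
    (c,s,a)=cv2.minAreaRect((P[:,:2]*1000).astype(np.float32)); return np.round(c,1),np.round(s,1),round(a,2),len(P)
def hsv(im): return cv2.cvtColor(im,cv2.COLOR_BGR2HSV)
def big(m):
    n,l,s,c=cv2.connectedComponentsWithStats(m.astype(np.uint8)); i=1+np.argmax(s[1:,4]); return l==i
E
python3 - <<'E'
from h import *
for n in('top','scene'):
    z=np.load(f'pics/{n}0.npz'); im,d=z['im'],z['d']; W=world(n,d); H=hsv(im)
    print(n)
    blue=(H[...,0]>105)&(H[...,0]<125)&(H[...,1]>120)
    roof=blue&(abs(W[...,2]-.083)<.006)&(W[...,0]>.3)&(abs(W[...,1])<.3)
    print('roof',rect(W[big(roof)]), np.nanmedian(W[roof][:,2]))
    hd=(abs(W[...,2]-.11)<.008)&(W[...,0]>.45)&(abs(W[...,1])<.15)
    print('handle',rect(W[big(hd)]),np.nanmedian(W[hd][:,2]))
    lip=(H[...,0]>18)&(H[...,0]<32)&(H[...,1]>120)&(W[...,0]>.45)&(abs(W[...,1])<.25)&(W[...,2]<.04)
    nn,l,s,c=cv2.connectedComponentsWithStats(lip.astype(np.uint8))
    for i in range(1,nn):
        if s[i,4]>30: print('lip',rect(W[l==i]),np.nanmedian(W[l==i][:,2]),c[i])
    red=((H[...,0]<6)|(H[...,0]>174))&(H[...,1]>150)&(abs(W[...,2]-.085)<.006)
    red&=(W[...,1]<-.1)
    print('redtop',rect(W[red]),np.nanmean(W[red],0))
    st_=(W[...,2]>.012)&(W[...,2]<.024)&(W[...,0]>.2)&(W[...,0]<.6)&(W[...,1]<-.2)&(W[...,1]>-.5)&(H[...,1]<80)
    print('wedge flat+',rect(W[big(st_)]))
    tr=(W[...,2]>.018)&(W[...,2]<.032)&(W[...,0]>.2)&(W[...,0]<.6)&(W[...,1]>.15)&(W[...,1]<.5)
    print('tray',rect(W[big(tr)]))
    mat=(H[...,2]<60)&(W[...,2]<.008)&(W[...,0]>.2)&(W[...,0]<.55)&(W[...,1]<-.2)&(W[...,1]>-.5)
    print('mat',rect(W[big(mat)]))
    led=(W[...,2]>.008)&(W[...,2]<.018)&(W[...,0]>.4)&(W[...,0]<.7)&(abs(W[...,1])<.25)&(H[...,2]>120)&(H[...,1]<60)
    print('ledge',rect(W[led]),np.nanmedian(W[led][:,2]))
E
```

```text
top
roof (array([616.9, -31.7]), array([108.2, 139.3]), 7.65, 2461) 0.08331572767249508
handle (array([617.8, -31.6]), array([70.3, 18.2]), 7.43, 252) 0.10983769370993451
lip (array([861.1, -64.8]), array([91.2, 44. ]), 47.41, 186) 0.024837712118393807 [318.43010753  70.50537634]
lip (array([ 629.8, -125.1]), array([58.8, 31.4]), 7.28, 286) 0.025318537496249738 [338.21678322 157.36713287]
lip (array([604.4,  59.6]), array([57.4, 38.7]), 7.07, 345) 0.0253290849077079 [262.30724638 166.48985507]
redtop (array([ 339.3, -349. ]), array([256.7,  31. ]), 5.38, 93) [ 0.45476208 -0.33811316  0.08484389]
wedge flat+ (array([ 459.4, -339.4]), array([ 41.3, 155.3]), 72.1, 898)
tray (array([461.7, 309.1]), array([127.7, 161. ]), 0.89, 547)
mat (array([ 453. , -397.6]), array([103.1, 126.4]), 89.2, 1651)
ledge (array([520. ,  30.8]), array([248.3, 460.9]), 7.63, 1021) 0.014213310914402043
scene
roof (array([618.5, -30.2]), array([113.2, 140.4]), 7.85, 1899) 0.08350458449391134
handle (array([619. , -30.6]), array([71.3, 19.3]), 8.14, 211) 0.10957867623819909
lip (array([ 622.1, -138.3]), array([81.7, 27.3]), 13.62, 158) 0.025596604350609516 [205.48101266 236.6835443 ]
lip (array([597.3,  56.9]), array([79.4, 41.1]), 7.8, 344) 0.025542682534781664 [278.40406977 258.88081395]
lip (array([897.7, -61.8]), array([45.5, 91.9]), 46.13, 251) 0.025440119135992863 [167.35059761 337.98007968]
redtop (array([ 346.3, -342. ]), array([249.6,  35.5]), 2.16, 56) [ 0.45695402 -0.33612592  0.08440609]
wedge flat+ (array([ 460.5, -338. ]), array([ 46.3, 158.2]), 72.35, 525)
tray (array([461.2, 310.1]), array([135.5, 159.9]), 1.08, 599)
mat (array([ 453.1, -286.8]), array([ 92.4, 133.8]), 87.95, 886)
ledge (array([521.4,  31.5]), array([246.6, 459.7]), 7.57, 818) 0.014170624880513783
```

```bash
python3 - <<'E'
import cv2
im=cv2.imread('pics/top0.png'); cv2.imwrite('pics/cropm.png',cv2.resize(im[120:200,220:380],None,fx=5,fy=5,interpolation=2)); cv2.imwrite('pics/cropw.png',cv2.resize(im[180:280,370:490],None,fx=5,fy=5,interpolation=2))
E
```

```text
(no output)
```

View pics/cropm.png

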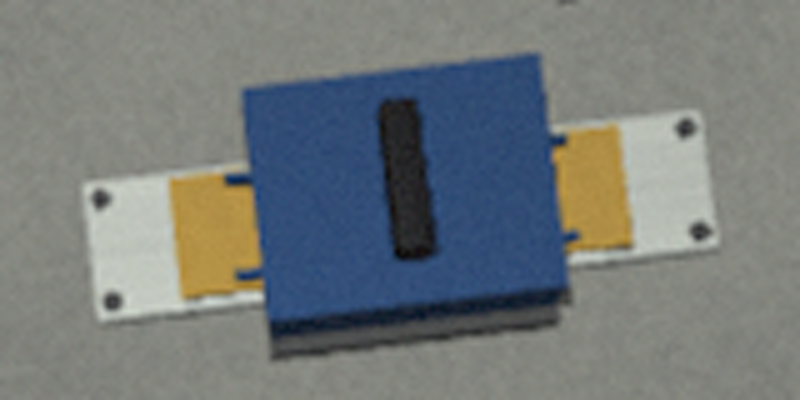

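View pics/cropw.png

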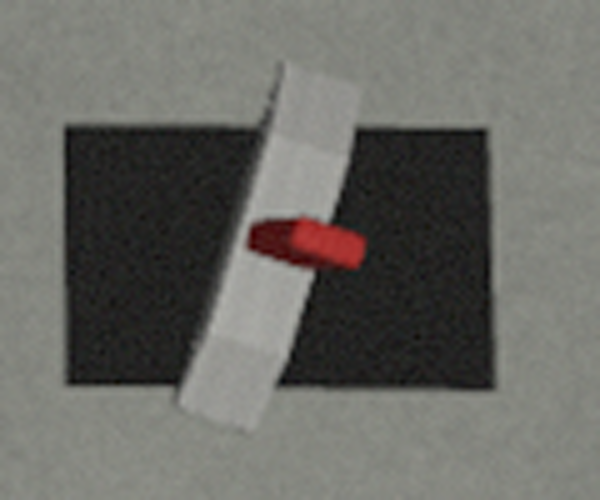

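```bash
cat >> h.py <<'E'
from scipy.spatial.transform import Rotation as Rn
M=np.array([618,-31.]); YAW=np.deg2rad(7.65)
def mw(x,y): # mould mm -> world mm
    c,s=np.cos(YAW),np.sin(YAW); return M+np.array([c*x-s*y,s*x+c*y])
def go(x,y,z,psi=None):
    """x,y,z TCP target mm, psi deg of tool y axis (mod 180)"""
    s=telemetry.sense(); p=np.array(s['ee_pos'])*1000; R=Rn.from_rotvec(s['eef_rot'])
    ya=R.as_matrix()[:,1]; ps=np.rad2deg(np.arctan2(ya[1],ya[0]))
    out=[]
    if psi is not None:
        dps=(psi-ps+90)%180-90
        tgt=np.deg2rad(ps+dps); y=np.array([np.cos(tgt),np.sin(tgt),0]); zz=np.array([0,0,-1.]); x_=np.cross(y,zz)
        Rt=Rn.from_matrix(np.stack([x_,y,zz],1)); out=(Rt*R.inv()).as_rotvec()
    d=np.array([x,y,z])-p
    print('t',round(s['clock'],2),'p',p.round(1),'psi',ps.round(1),'d',d.round(1),'rot',np.round(out,3),'q1',round(s['qpos'][0],2),'q6',round(s['qpos'][5],2),'F',np.round(s['ft_force'],1),'gap',round(s['finger_gap']*1000,1))
E
python3 - <<'E'
from h import *
go(459,-339,200,-17.9); print(telemetry.sense()['qpos'])
print('pry L',mw(0,193),mw(0,162),'R',mw(0,-193),mw(0,-162))
E
```

```text
Traceback (most recent call last):
  File "h.py", line 34, in go
    d=np.array([x,y,z])-p
      ~~~~~~~~^^^^^^^^^
ValueError: setting an array element with a sequence. The requested array has an inhomogeneous shape after 1 dimensions. The detected shape was (3,) + inhomogeneous part.
```

```bash
sed -i 's/; y=np.array(\[np.cos(tgt)/; yy=np.array([np.cos(tgt)/; s/np.cross(y,zz)/np.cross(yy,zz)/; s/np.stack(\[x_,y,zz\],1)/np.stack([x_,yy,zz],1)/' h.py
python3 - <<'E'
from h import *
go(459,-339,200,-17.9); print(telemetry.sense()['qpos'])
print('pry L',mw(0,193),mw(0,162),'R',mw(0,-193),mw(0,-162))
E
```

```text
t 0.1 p [ 173.1 -600.   230.3] psi 106.1 d [285.9 261.  -30.3] rot [-0.001 -0.001  0.978] q1 -1.03 q6 -0.26 F [ 0.2 -0.9 -0. ] gap 85.4
[-1.03138553e+00  3.85469201e-01  6.76502932e-03 -4.42590171e-04
 -1.19400759e+00 -2.58578568e-01]
pry L [592.30758166 160.28225124] [596.43434316 129.55815907] R [ 643.69241834 -222.28225124] [ 639.56565684 -191.55815907]
```

>>> {"fn": "servo_tool", "kwargs": {"targets": [{"xyz":[36,33,-4],"rot":[0,0,0.122]},{"xyz":[36,33,-4],"rot":[0,0,0.122]},{"xyz":[36,33,-4],"rot":[0,0,0.122]},{"xyz":[36,33,-4],"rot":[0,0,0.122]},{"xyz":[36,33,-4],"rot":[0,0,0.122]},{"xyz":[36,33,-4],"rot":[0,0,0.122]},{"xyz":[36,33,-4],"rot":[0,0,0.122]},{"xyz":[36,33,-4],"rot":[0,0,0.122]}], "fingers": 85, "force": 80}}

```text
clock: 0.9
ee_pos: [0.4611, -0.3303, 0.1936]
eef_rot: [1.877, -2.513, -0.009]
ft_force: [0.5, -0.7, -0.2]
finger_gap: 0.0852
```

```bash
python3 -c "
from h import *
go(459,-339,120,-17.9)"
```

```text
t 0.9 p [ 461.1 -330.3  193.6] psi 163.5 d [ -2.1  -8.7 -73.6] rot [-0.002 -0.007 -0.025] q1 -0.34 q6 0.05 F [ 0.5 -0.7 -0.2] gap 85.2
```

>>> {"fn": "servo_tool", "kwargs": {"targets": [{"xyz":[-2,-9,-40],"rot":[-0.002,-0.007,-0.025]},{"xyz":[0,0,-30],"rot":[0,0,0]},{"xyz":[0,0,0],"rot":[0,0,0]}]}}

```text
clock: 1.2
ee_pos: [0.4649, -0.3335, 0.1214]
eef_rot: [-1.864, 2.527, -0.003]
ft_force: [-0.3, 0.3, -1.6]
finger_gap: 0.0849
```

```bash
python3 -c "
from h import *
go(459,-339,30,-17.9)
n='scene'
im,d=grab(n,n+'1'); W=world(n,d); H=hsv(im)
red=((H[...,0]<6)|(H[...,0]>174))&(H[...,1]>150)&(W[...,1]<-.25)&(W[...,1]>-.45)
print(np.nanmean(W[red],0),red.sum())
cv2.imwrite('pics/c1.png',cv2.resize(im[80:220,100:280],None,fx=4,fy=4))
"
```

```text
t 1.2 p [ 464.9 -333.5  121.4] psi 162.8 d [ -5.9  -5.5 -91.4] rot [ 0.001  0.002 -0.013] q1 -0.34 q6 0.04 F [-0.3  0.3 -1.6] gap 84.9
[ 0.36530308 -0.34309188  0.04544224] 215
```

View pics/c1.png

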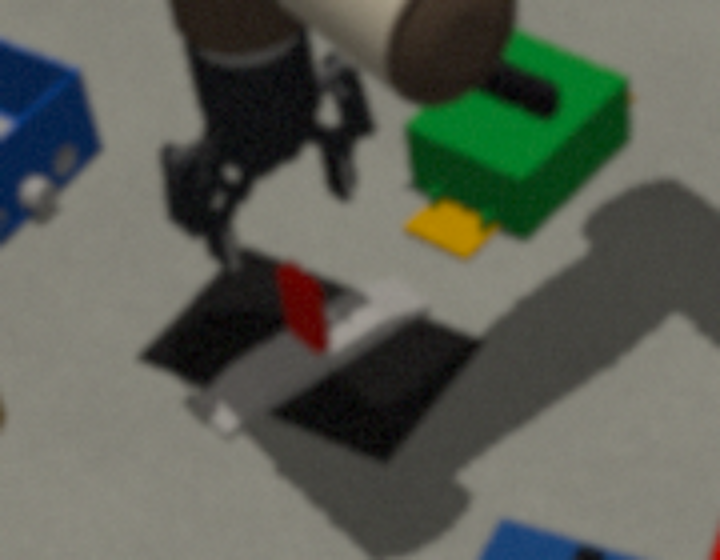

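>>> {"fn": "servo_tool", "kwargs": {"targets": [{"xyz":[-6,-5,-10],"rot":[0,0.002,-0.013]},{"xyz":[0,0,0],"rot":[0,0,0]}]}}

```text
clock: 1.45
ee_pos: [0.4602, -0.3407, 0.115]
eef_rot: [-1.846, 2.54, -0.01]
ft_force: [-0.2, 1.0, -1.0]
finger_gap: 0.0852
```

```bash
python3 -c "
from h import *
go(459,-339,30,-17.9)"
```

```text
t 1.45 p [ 460.2 -340.7  115. ] psi 162.0 d [ -1.2   1.7 -85. ] rot [0.004 0.005 0.001] q1 -0.35 q6 0.04 F [-0.2  1.  -1. ] gap 85.2
```

>>> {"fn": "servo_tool", "kwargs": {"targets": [{"xyz":[0,1,-30],"rot":[0,0,0]},{"xyz":[0,0,-30],"rot":[0,0,0]},{"xyz":[0,0,-15],"rot":[0,0,0]},{"xyz":[0,0,-10],"rot":[0,0,0]},{"xyz":[0,0,0],"rot":[0,0,0]}]}}

```text
clock: 1.95
ee_pos: [0.463, -0.345, 0.0352]
eef_rot: [-1.836, 2.537, -0.034]
ft_force: [-0.4, 0.3, -0.2]
finger_gap: 0.085
```

```bash
python3 -c "
from h import *
go(459,-339,30,-17.9)"
```

```text
t 1.95 p [ 463.  -345.    35.2] psi 161.8 d [-4.   6.  -5.2] rot [0.012 0.02  0.006] q1 -0.36 q6 0.03 F [-0.4  0.3 -0.2] gap 85.0
```

>>> {"fn": "servo_tool", "kwargs": {"targets": [{"xyz":[-4,6,-5],"rot":[0.012,0.02,0.006]},{"xyz":[0,0,0],"rot":[0,0,0]}]}}

```text
clock: 2.15
ee_pos: [0.4597, -0.3396, 0.0319]
eef_rot: [-1.848, 2.539, -0.002]
ft_force: [-0.4, -0.0, 0.2]
finger_gap: 0.0854
```

```bash
python3 -c "
from h import *
go(459,-339,30,-17.9)"
```

```text
t 2.15 p [ 459.7 -339.6   31.9] psi 162.1 d [-0.7  0.6 -1.9] rot [ 0.     0.002 -0.   ] q1 -0.35 q6 0.04 F [-0.4 -0.   0.2] gap 85.4
```

Close on the grip.

>>> {"fn": "servo_tool", "kwargs": {"targets": [{"xyz":[0,0,0],"rot":[0,0,0]},{"xyz":[0,0,0],"rot":[0,0,0]},{"xyz":[0,0,0],"rot":[0,0,0]},{"xyz":[0,0,0],"rot":[0,0,0]},{"xyz":[0,0,0],"rot":[0,0,0]},{"xyz":[0,0,0],"rot":[0,0,0]}], "fingers": 5, "force": 100}}

```text
clock: 2.75
ee_pos: [0.4609, -0.3399, 0.0348]
eef_rot: [-1.848, 2.536, -0.008]
ft_force: [0.7, -1.2, -1.7]
finger_gap: 0.0151
```

```bash
python3 -c "
from h import *
go(459,-339,200,97.65)"
```

```text
t 2.75 p [ 460.9 -339.9   34.8] psi 162.2 d [ -1.9   0.9 165.2] rot [ 0.005  0.004 -1.126] q1 -0.35 q6 0.04 F [ 0.7 -1.2 -1.7] gap 15.1
```

>>> {"fn": "servo_tool", "kwargs": {"targets": [{"xyz":[0,0,15],"rot":[0.005,0.004,0]},{"xyz":[0,0,30],"rot":[0,0,0]},{"xyz":[0,0,35],"rot":[0,0,-0.1]},{"xyz":[0,0,20],"rot":[0,0,-0.14]},{"xyz":[0,0,0],"rot":[0,0,-0.14]},{"xyz":[0,0,0],"rot":[0,0,-0.14]},{"xyz":[0,0,0],"rot":[0,0,-0.14]},{"xyz":[0,0,0],"rot":[0,0,-0.14]}]}}

```text
clock: 3.55
ee_pos: [0.455, -0.3357, 0.1294]
eef_rot: [-0.658, 3.066, 0.028]
ft_force: [-0.2, -0.2, -4.1]
finger_gap: 0.0152
```

```bash
python3 -c "
from h import *
p=mw(0,-225)
go(*p,130,97.65)"
```

```text
t 3.55 p [ 455.  -335.7  129.4] psi 114.2 d [192.9  81.7   0.6] rot [-0.018  0.004 -0.289] q1 -0.36 q6 -0.78 F [-0.2 -0.2 -4.1] gap 15.2
```

>>> {"fn": "servo_tool", "kwargs": {"targets": [{"xyz":[38,16,0],"rot":[-0.018,0.004,-0.1]},{"xyz":[38,16,0],"rot":[0,0,-0.1]},{"xyz":[38,16,0],"rot":[0,0,-0.09]},{"xyz":[38,16,0],"rot":[0,0,0]},{"xyz":[38,16,0],"rot":[0,0,0]},{"xyz":[0,0,0],"rot":[0,0,0]}]}}

```text
clock: 4.15
ee_pos: [0.6451, -0.2498, 0.1196]
eef_rot: [0.171, -3.124, -0.017]
ft_force: [-1.4, 0.6, -3.8]
finger_gap: 0.0146
```

```bash
python3 -c "
from h import *
p=mw(0,-225)
go(*p,60,97.65)"
```

```text
t 4.15 p [ 645.1 -249.8  119.6] psi 96.3 d [  2.9  -4.2 -59.6] rot [-0.01  -0.014  0.024] q1 -0.14 q6 -1.32 F [-1.4  0.6 -3.8] gap 14.6
```

>>> {"fn": "servo_tool", "kwargs": {"targets": [{"xyz":[3,-4,-20],"rot":[-0.01,-0.014,0.024]},{"xyz":[0,0,-20],"rot":[0,0,0]},{"xyz":[0,0,-12],"rot":[0,0,0]},{"xyz":[0,0,0],"rot":[0,0,0]}]}}

```text
clock: 4.55
ee_pos: [0.6459, -0.2513, 0.0592]
eef_rot: [0.212, -3.127, -0.007]
ft_force: [-0.2, 0.1, -4.3]
finger_gap: 0.015
```

```bash
python3 -c "
from h import *
p=mw(0,-225)
go(*p,55,97.65)
for n in('top','scene'):
    im,d=grab(n,n+'2')
    a=proj(n,np.array([[.63,-.15,.02]]))[0].astype(int); u,v=max(a[0],95),a[1]
    cv2.imwrite('pics/c2%s.png'%n,cv2.resize(im[max(v-60,0):v+60,u-90:u+90],None,fx=4,fy=4,interpolation=2))
"
```

```text
t 4.55 p [ 645.9 -251.3   59.2] psi 97.7 d [ 2.1 -2.7 -4.2] rot [-0.004 -0.008 -0.002] q1 -0.14 q6 -1.29 F [-0.2  0.1 -4.3] gap 15.0
```

View pics/c2top.png

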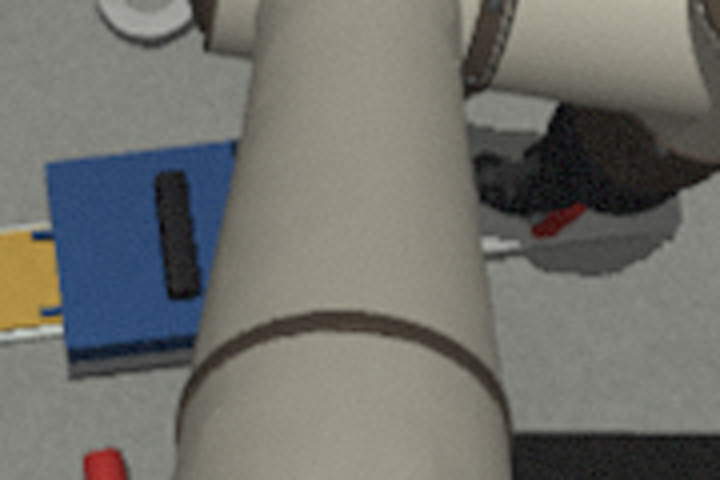

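View pics/c2scene.png

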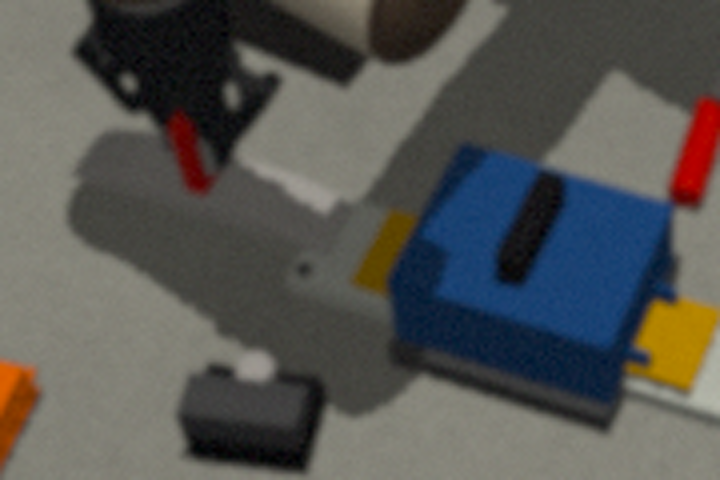

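```bash
cat >> h.py <<'E'
def inm(P):
    """world m points -> mould mm"""
    q=P.copy()*1000; d=q[...,:2]-M; c,s=np.cos(YAW),np.sin(YAW)
    q[...,0]=c*d[...,0]+s*d[...,1]; q[...,1]=-s*d[...,0]+c*d[...,1]; return q
def wedge(W,H,zs):
    """zs: estimated sole z mm; flat top & whole wedge body in mould frame"""
    Q=inm(W)
    m=(abs(Q[...,0])<45)&(abs(Q[...,1])>60)&(abs(Q[...,1])<340)&(H[...,1]<70)
    f=m&(abs(Q[...,2]-zs-16)<4)
    P=Q[f]; print('flat n',len(P),'x',np.percentile(P[:,0],[2,50,98]).round(1),'y',np.percentile(P[:,1],[1,99]).round(1),'z',np.median(P[:,2]).round(1), 'rect',rect(P/1000))
    # plane fit
    A=np.c_[P[:,0],P[:,1]-P[:,1].mean(),np.ones(len(P))]; k=np.median(P[:,2]); ok=abs(P[:,2]-k)<2.5
    c=np.linalg.lstsq(A[ok],P[ok,2],rcond=None)[0]; print('slope x,y',c[:2].round(4))
E
python3 -c "
from h import *
z=np.load('pics/scene2.npz'); W=world('scene',z['d']); H=hsv(z['im']); wedge(W,H,27)
s=telemetry.sense(); print(inm(np.array(s['ee_pos'])))
Q=inm(W); m=(abs(Q[...,0])<50)&(abs(Q[...,1]+190)<130)&(Q[...,2]>22)&(Q[...,2]<52)&(H[...,1]<70)
print(rect(Q[m]/1000)); 
for y in range(-345,-120,10):
  k=m&(abs(Q[...,1]-y)<5)
  if k.sum()>3: print(y,k.sum(),np.median(Q[k],0).round(1), Q[k][:,0].min().round(1),Q[k][:,0].max().round(1))
"
```

```text
flat n 546 x [-20.1   4.1  21.4] y [-289.7   69.7] z 43.6 rect (array([   5.3, -107.7]), array([378.4,  48.4]), 87.79, 546)
slope x,y [-0.0051 -0.002 ]
[-2.12859193e-01 -2.22880963e+02  6.18356908e+01]
(array([   4.5, -200.7]), array([ 56.8, 225.1]), 0.69, 937)
-315 9 [  -0.9 -312.5   29.8] -17.4 18.5
-305 44 [   3.5 -304.9   34.1] -19.2 21.3
-295 40 [   2.5 -295.6   36.8] -19.3 21.0
-285 52 [   4.1 -285.1   39.6] -20.2 22.5
-275 55 [   3.9 -275.1   43.5] -23.0 21.2
-265 54 [   5.8 -266.    44.1] -18.3 21.8
-255 50 [  12.9 -254.8   43.8] -10.0 21.8
-245 32 [  13.8 -244.8   43.8] -0.2 22.7
-235 24 [  18.4 -236.1   43. ] 10.1 21.9
-225 19 [  19.4 -224.5   41.2] 13.2 21.4
-215 44 [  11.4 -213.7   43.6] -20.2 21.8
-205 64 [   6.4 -204.8   44.8] -20.1 21.0
-195 61 [   3.1 -194.9   45.4] -20.8 20.5
-185 62 [   4.8 -185.4   44.4] -21.6 22.1
-175 65 [   6.5 -175.1   44.3] -19.6 20.7
-165 74 [   1.3 -164.4   42.6] -21.0 20.7
-155 62 [   3.7 -155.2   39.3] -21.4 21.4
-145 67 [   1.4 -145.1   36.7] -21.5 21.1
-135 51 [   1.4 -135.4   33.9] -20.2 19.2
```

>>> {"fn": "servo_tool", "kwargs": {"targets": [{"xyz":[0,0,-7],"rot":[-0.003,0,0]},{"xyz":[0,0,-4],"rot":[0,0,0]},{"xyz":[0,0,0],"rot":[0,0,0]}]}}

```text
clock: 4.95
ee_pos: [0.649, -0.2528, 0.0531]
eef_rot: [-0.212, 3.133, -0.003]
ft_force: [0.2, -1.0, -4.3]
finger_gap: 0.015
```

```bash
python3 -c "
from h import *
p=mw(0,-223)
go(*p,47,97.65)"
```

```text
t 4.95 p [ 649.  -252.8   53.1] psi 97.8 d [-1.3  0.7 -6.1] rot [ 0.002  0.002 -0.002] q1 -0.14 q6 -1.3 F [ 0.2 -1.  -4.3] gap 15.0
```

>>> {"fn": "servo_tool", "kwargs": {"targets": [{"xyz":[-1,1,-4],"rot":[0,0,0]},{"xyz":[0,0,-2],"rot":[0,0,0]},{"xyz":[0,0,0],"rot":[0,0,0]}]}}

```text
clock: 5.25
ee_pos: [0.6484, -0.2519, 0.0479]
eef_rot: [-0.212, 3.131, -0.004]
ft_force: [-0.7, -0.7, -3.1]
finger_gap: 0.015
```

```bash
python3 -c "
from h import *
p=mw(0,-223)
go(*p,47,97.65)"
```

```text
t 5.25 p [ 648.4 -251.9   47.9] psi 97.8 d [-0.7 -0.2 -0.9] rot [ 0.002  0.004 -0.002] q1 -0.14 q6 -1.3 F [-0.7 -0.7 -3.1] gap 15.0
```

>>> {"fn": "servo_tool", "kwargs": {"targets": [{"xyz":[0,0,-1.5],"rot":[0.002,0.003,0]},{"xyz":[0,0,-0.5],"rot":[0,0,0]}]}}

```text
clock: 5.45
ee_pos: [0.6486, -0.2519, 0.046]
eef_rot: [-0.213, 3.133, -0.001]
ft_force: [0.6, 0.6, -4.3]
finger_gap: 0.0148
```

```bash
python3 -c "
from h import *
p=mw(0,-200)
go(*p,47,97.65)"
```

```text
t 5.45 p [ 648.6 -251.9   46. ] psi 97.8 d [-3.9 22.6  1. ] rot [ 0.     0.001 -0.002] q1 -0.14 q6 -1.3 F [ 0.6  0.6 -4.3] gap 14.8
```

>>> {"fn": "servo_tool", "kwargs": {"targets": [{"xyz":[0,0,-1.5],"rot":[0,0,0]},{"xyz":[0,0,-1],"rot":[0,0,0]}]}}

```text
clock: 5.65
ee_pos: [0.649, -0.2521, 0.0453]
eef_rot: [-0.214, 3.133, -0.002]
ft_force: [-1.5, 1.7, 3.6]
finger_gap: 0.0148
```

```bash
python3 -c "
from h import *
p=mw(0,-200)
go(*p,47,97.65)
n='scene'
im,d=grab(n,n+'3'); W=world(n,d);wedge(W,hsv(im),14)
cv2.imwrite('pics/c3.png',cv2.resize(im[190:290,130:310],None,fx=4,fy=4,interpolation=2))
"
```

```text
t 5.65 p [ 649.  -252.1   45.3] psi 97.8 d [-4.3 22.9  1.7] rot [ 0.001  0.002 -0.003] q1 -0.14 q6 -1.3 F [-1.5  1.7  3.6] gap 14.8
flat n 514 x [-17.4   6.6  23.6] y [-285.6   69.7] z 29.8 rect (array([  0.1, -91.6]), array([408.7,  61.7]), 87.94, 514)
slope x,y [-0.0008  0.0017]
```

View pics/c3.png

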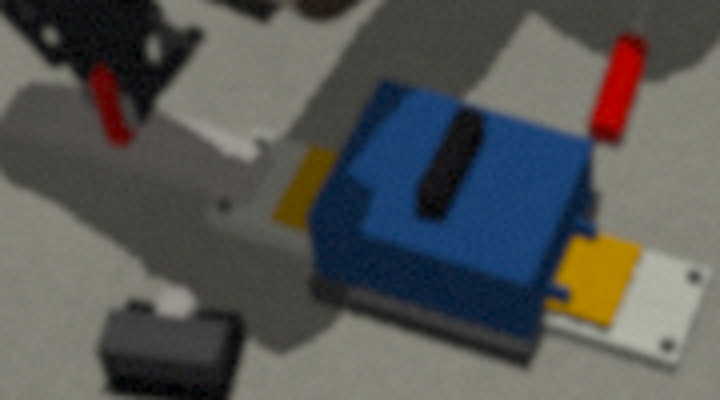

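>>> {"fn": "servo_tool", "kwargs": {"targets": [{"xyz":[-2,8,0],"rot":[0,0,0]},{"xyz":[-2,8,0],"rot":[0,0,0]},{"xyz":[-1,5,0],"rot":[0,0,0]},{"xyz":[-1,4,0],"rot":[0,0,0]}]}}

```text
clock: 6.1
ee_pos: [0.6438, -0.226, 0.0458]
eef_rot: [-0.213, 3.128, -0.005]
ft_force: [0.9, -1.3, -1.7]
finger_gap: 0.0151
```

```bash
cat >> h.py <<'E'
def gaps(n,tag):
    im,d=grab(n,tag); W=world(n,d); H=hsv(im); Q=inm(W)
    r=(H[...,0]>105)&(H[...,0]<125)&(H[...,1]>100)&(abs(Q[...,2]-88)<12)&(abs(Q[...,0])<52)&(abs(Q[...,1])<66)
    r=big(r); r=cv2.erode(r.astype(np.uint8),np.ones((3,3)))>0
    P=Q[r]; A=np.c_[P[:,0],P[:,1],np.ones(len(P))]; ok=np.ones(len(P),bool)
    for _ in range(5):
        c=np.linalg.lstsq(A[ok],P[ok,2],rcond=None)[0]; e=abs(P[:,2]-A@c); ok=e<3*np.median(e)+.3
    print(n,'roof n',ok.sum(),'z0',c[2].round(2),'tilt y',c[1].round(4),'x',c[0].round(4),'gapL',(c[2]+112*c[1]-83).round(2),'gapR',(c[2]-112*c[1]-83).round(2))
def tm():
    s=telemetry.sense(); q=inm(np.array(s['ee_pos'])); F=np.array(s['ft_force']); c,s_=np.cos(YAW),np.sin(YAW)
    print('mould TCP',q.round(1),'F along y',round(-s_*F[0]+c*F[1],1),'x',round(c*F[0]+s_*F[1],1),'z',round(F[2],1), 'd=',round(202-abs(q[1]),1))
E
python3 -c "
from h import *
go(*mw(0,-181),45,97.65);tm()
gaps('scene','s4')
z=np.load('pics/scene0.npz')
"
```

```text
t 6.1 p [ 643.8 -226.    45.8] psi 97.8 d [-1.7 15.6 -0.8] rot [ 0.003  0.006 -0.002] q1 -0.1 q6 -1.34 F [ 0.9 -1.3 -1.7] gap 15.1
mould TCP [  -0.3 -196.7   45.8] F along y -1.4 x 0.7 z -1.7 d= 5.3
scene roof n 662 z0 83.53 tilt y -0.0018 x 0.0033 gapL 0.34 gapR 0.73
```

>>> {"fn": "servo_tool", "kwargs": {"targets": [{"xyz":[-0.5,4,-0.8],"rot":[0.003,0.006,0]},{"xyz":[-0.5,4,-0.5],"rot":[0,0,0]},{"xyz":[-0.5,4,-0.5],"rot":[0,0,0]},{"xyz":[-0.5,3,-0.5],"rot":[0,0,0]}]}}

```text
clock: 6.55
ee_pos: [0.6441, -0.2177, 0.0467]
eef_rot: [-0.219, 3.13, -0.018]
ft_force: [-0.7, -9.6, -1.7]
finger_gap: 0.015
```

```bash
python3 -c "
from h import *
go(*mw(0,-181),45,97.65);tm()
gaps('scene','s5')
"
```

```text
t 6.55 p [ 644.1 -217.7   46.7] psi 98.0 d [-2.   7.3 -1.7] rot [ 0.011  0.005 -0.006] q1 -0.08 q6 -1.36 F [-0.7 -9.6 -1.7] gap 15.0
mould TCP [   1.  -188.5   46.7] F along y -9.5 x -2.0 z -1.7 d= 13.5
scene roof n 578 z0 83.61 tilt y -0.0012 x 0.0101 gapL 0.47 gapR 0.74
```

>>> {"fn": "servo_tool", "kwargs": {"targets": [{"xyz":[-1,7,-1.5],"rot":[0.011,0.005,0]},{"xyz":[-1,7,-1],"rot":[0,0,0]}]}}

```text
clock: 6.8
ee_pos: [0.6443, -0.2121, 0.0467]
eef_rot: [-0.221, 3.129, -0.019]
ft_force: [1.2, -16.4, 0.4]
finger_gap: 0.0148
```

```bash
python3 -c "
from h import *
go(*mw(0,-181),45,97.65);tm()
gaps('scene','s6')
"
```

```text
t 6.8 p [ 644.3 -212.1   46.7] psi 98.1 d [-2.3  1.8 -1.7] rot [ 0.012  0.005 -0.007] q1 -0.08 q6 -1.36 F [  1.2 -16.4   0.4] gap 14.8
mould TCP [   2.  -183.    46.7] F along y -16.4 x -1.0 z 0.4 d= 19.0
scene roof n 555 z0 84.35 tilt y -0.0091 x 0.003 gapL 0.32 gapR 2.37
```

>>> {"fn": "servo_tool", "kwargs": {"targets": [{"xyz":[-1.5,7,-2],"rot":[0.012,0.005,-0.005]},{"xyz":[-1.5,6,-1.5],"rot":[0,0,0]}]}}

```text
clock: 7.05
ee_pos: [0.6441, -0.2079, 0.0466]
eef_rot: [-0.214, 3.128, -0.019]
ft_force: [2.0, -17.1, 1.5]
finger_gap: 0.0149
```

```bash
python3 -c "
from h import *
go(*mw(0,-181),45,97.65);tm()
gaps('scene','s7')
"
```

```text
t 7.05 p [ 644.1 -207.9   46.6] psi 97.8 d [-2.  -2.5 -1.6] rot [ 0.011  0.007 -0.003] q1 -0.07 q6 -1.37 F [  2.  -17.1   1.5] gap 14.9
mould TCP [   2.3 -178.8   46.6] F along y -17.2 x -0.3 z 1.5 d= 23.2
scene roof n 446 z0 85.14 tilt y -0.0242 x -0.0015 gapL -0.57 gapR 4.85
```

>>> {"fn": "servo_tool", "kwargs": {"targets": [{"xyz":[1,-12,0],"rot":[0.01,0.005,0]},{"xyz":[2,-15,0],"rot":[0,0,0]},{"xyz":[3,-20,0],"rot":[0,0,0]},{"xyz":[0,-5,25],"rot":[0,0,0]},{"xyz":[0,0,45],"rot":[0,0,0]},{"xyz":[0,0,50],"rot":[0,0,0]}]}}

```text
clock: 7.7
ee_pos: [0.6418, -0.2622, 0.1544]
eef_rot: [0.204, -3.111, -0.016]
ft_force: [1.8, -0.1, -3.5]
finger_gap: 0.0149
```

```bash
python3 -c "
from h import *
go(*mw(0,225),185,97.65);tm()
gaps('scene','s8')
"
```

```text
t 7.7 p [ 641.8 -262.2  154.4] psi 97.5 d [-53.8 454.2  30.6] rot [-0.008 -0.025  0.003] q1 -0.16 q6 -1.28 F [ 1.8 -0.1 -3.5] gap 14.9
mould TCP [  -7.1 -232.3  154.4] F along y -0.4 x 1.8 z -3.5 d= -30.3
scene roof n 935 z0 85.14 tilt y -0.0229 x -0.0006 gapL -0.42 gapR 4.7
```

>>> {"fn": "servo_tool", "kwargs": {"targets": [{"xyz":[0,0,35],"rot":[-0.008,-0.025,0]},{"xyz":[-3,35,10],"rot":[0,0,0]},{"xyz":[-6,46,0],"rot":[0,0,0]},{"xyz":[-6,46,0],"rot":[0,0,0]},{"xyz":[-6,46,0],"rot":[0,0,0]},{"xyz":[-6,46,0],"rot":[0,0,0]},{"xyz":[-6,46,0],"rot":[0,0,0]},{"xyz":[-6,46,0],"rot":[0,0,0]}]}}

```text
clock: 8.55
ee_pos: [0.6072, 0.0455, 0.2119]
eef_rot: [-0.181, 3.114, -0.013]
ft_force: [1.0, 0.8, -4.1]
finger_gap: 0.0151
```

```bash
python3 -c "
from h import *
go(*mw(0,225),160,97.65);tm()
"
```

```text
t 8.55 p [607.2  45.5 211.9] psi 96.7 d [-19.1 146.5 -51.9] rot [0.007 0.023 0.017] q1 0.35 q6 -1.81 F [ 1.   0.8 -4.1] gap 15.1
mould TCP [ -0.5  77.2 211.9] F along y 0.7 x 1.1 z -4.1 d= 124.8
```

>>> {"fn": "servo_tool", "kwargs": {"targets": [{"xyz":[-6,46,0],"rot":[0.007,0.023,0.017]},{"xyz":[-6,46,0],"rot":[0,0,0]},{"xyz":[-6,46,-10],"rot":[0,0,0]},{"xyz":[0,8,-40],"rot":[0,0,0]},{"xyz":[0,0,-40],"rot":[0,0,0]},{"xyz":[0,0,0],"rot":[0,0,0]}]}}

```text
clock: 9.15
ee_pos: [0.588, 0.2033, 0.1178]
eef_rot: [-0.221, 3.133, 0.008]
ft_force: [-1.6, -0.7, -5.0]
finger_gap: 0.0152
```

```bash
python3 -c "
from h import *
go(*mw(0,225),60,97.65);tm()
"
```

```text
t 9.15 p [588.  203.3 117.8] psi 98.1 d [  0.  -11.3 -57.8] rot [-0.005  0.001 -0.007] q1 0.59 q6 -2.02 F [-1.6 -0.7 -5. ] gap 15.2
mould TCP [  1.5 236.2 117.8] F along y -0.5 x -1.7 z -5.0 d= -34.2
```

>>> {"fn": "servo_tool", "kwargs": {"targets": [{"xyz":[0,-11,-30],"rot":[-0.005,0.001,-0.007]},{"xyz":[0,0,-25],"rot":[0,0,0]},{"xyz":[0,0,-8],"rot":[0,0,0]},{"xyz":[0,0,0],"rot":[0,0,0]}]}}

```text
clock: 9.55
ee_pos: [0.593, 0.1915, 0.058]
eef_rot: [-0.21, 3.128, 0.001]
ft_force: [-0.3, -0.4, -3.6]
finger_gap: 0.0152
```

```bash
python3 -c "
from h import *
go(*mw(0,225),45,97.65);tm()
gaps('scene','s9')
z=np.load('pics/s9.npz'); W=world('scene',z['d']); wedge(W,hsv(z['im']),telemetry.sense()['ee_pos'][2]*1000-32)
cv2.imwrite('pics/c9.png',cv2.resize(z['im'][180:300,180:360],None,fx=4,fy=4,interpolation=2))
"
```

```text
t 9.55 p [593.  191.5  58. ] psi 97.7 d [ -4.9   0.5 -13. ] rot [-0.001  0.007 -0.001] q1 0.57 q6 -2.01 F [-0.3 -0.4 -3.6] gap 15.2
mould TCP [  4.8 223.8  58. ] F along y -0.3 x -0.3 z -3.6 d= -21.8
scene roof n 866 z0 85.19 tilt y -0.023 x 0.0012 gapL -0.38 gapR 4.77
flat n 664 x [-13.7   9.3  26.5] y [ 82.  287.8] z 42.3 rect (array([  2., 181.]), array([ 62.2, 224.3]), 3.42, 664)
slope x,y [-0.0005  0.0009]
```

View pics/c9.png

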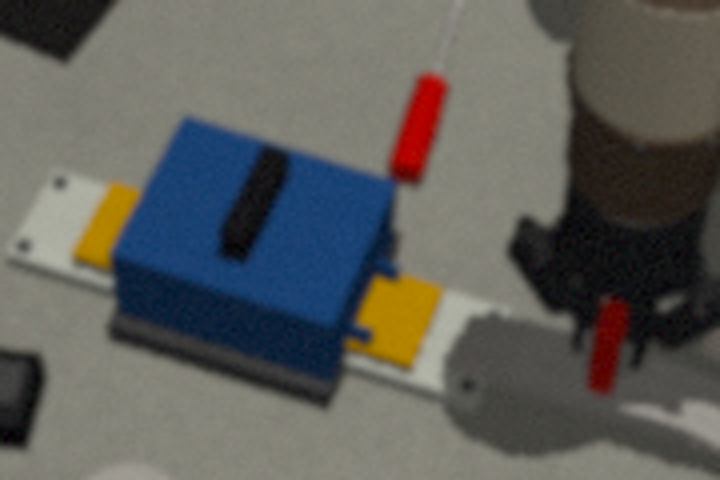

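>>> {"fn": "servo_tool", "kwargs": {"targets": [{"xyz":[-5,0,-8],"rot":[-0.001,0.007,0]},{"xyz":[0,0,-3],"rot":[0,0,0]},{"xyz":[0,0,-1.5],"rot":[0,0,0]}]}}

```text
clock: 9.9
ee_pos: [0.5914, 0.193, 0.0506]
eef_rot: [-0.211, 3.125, 0.006]
ft_force: [-0.1, 0.0, -3.9]
finger_gap: 0.0147
```

```bash
python3 -c "
from h import *
go(*mw(0,200),45,97.65);tm()
"
```

```text
t 9.9 p [591.4 193.   50.6] psi 97.7 d [  0.  -25.8  -5.6] rot [-0.005  0.009 -0.001] q1 0.58 q6 -2.01 F [-0.1  0.  -3.9] gap 14.7
mould TCP [  3.4 225.5  50.6] F along y 0.0 x -0.1 z -3.9 d= -23.5
```

>>> {"fn": "servo_tool", "kwargs": {"targets": [{"xyz":[-4,0,-4],"rot":[-0.005,0.009,0]},{"xyz":[0,0,-2],"rot":[0,0,0]},{"xyz":[0,0,-1.5],"rot":[0,0,0]}]}}

```text
clock: 10.2
ee_pos: [0.5875, 0.1935, 0.0453]
eef_rot: [-0.213, 3.133, -0.001]
ft_force: [-3.9, 1.1, 7.8]
finger_gap: 0.0149
```

```bash
python3 -c "
from h import *
go(*mw(0,200),45,97.65);tm()
"
```

```text
t 10.2 p [587.5 193.5  45.3] psi 97.8 d [  3.8 -26.3  -0.3] rot [ 0.001  0.001 -0.002] q1 0.58 q6 -2.02 F [-3.9  1.1  7.8] gap 14.9
mould TCP [ -0.3 226.6  45.3] F along y 1.6 x -3.7 z 7.8 d= -24.6
```

>>> {"fn": "servo_tool", "kwargs": {"targets": [{"xyz":[1,-8,0.5],"rot":[0,0,0]},{"xyz":[1,-8,0],"rot":[0,0,0]},{"xyz":[1,-8,0],"rot":[0,0,0]},{"xyz":[1,-6,0],"rot":[0,0,0]}]}}

```text
clock: 10.6
ee_pos: [0.5922, 0.1628, 0.0459]
eef_rot: [-0.215, 3.131, 0.001]
ft_force: [-1.2, 3.4, -1.7]
finger_gap: 0.0147
```

```bash
python3 -c "
from h import *
go(*mw(0,200),45,97.65);tm()
"
```

```text
t 10.6 p [592.2 162.8  45.9] psi 97.9 d [-0.8  4.4 -0.9] rot [-0.001  0.003 -0.004] q1 0.53 q6 -1.97 F [-1.2  3.4 -1.7] gap 14.7
mould TCP [  0.2 195.5  45.9] F along y 3.5 x -0.8 z -1.7 d= 6.5
```

>>> {"fn": "servo_tool", "kwargs": {"targets": [{"xyz":[1,-6,-1],"rot":[0,0.003,-0.003]},{"xyz":[1,-6,-1],"rot":[0,0,0]},{"xyz":[1,-7,-1],"rot":[0,0,0]},{"xyz":[1,-7,-1],"rot":[0,0,0]}]}}

```text
clock: 11.0
ee_pos: [0.6018, 0.1444, 0.0471]
eef_rot: [-0.209, 3.118, 0.023]
ft_force: [-1.9, 10.0, 1.3]
finger_gap: 0.0149
```

```bash
python3 -c "
from h import *
go(*mw(0,180),45,97.65);tm()
gaps('scene','s10')
"
```

```text
t 11.0 p [601.8 144.4  47.1] psi 97.7 d [-7.7  3.  -2.1] rot [-0.016  0.016 -0.   ] q1 0.49 q6 -1.92 F [-1.9 10.   1.3] gap 14.9
mould TCP [  7.3 176.   47.1] F along y 10.1 x -0.6 z 1.3 d= 26.0
scene roof n 753 z0 87.58 tilt y 0.0171 x 0.0128 gapL 6.5 gapR 2.67
```

>>> {"fn": "servo_tool", "kwargs": {"targets": [{"xyz":[-2,12,0],"rot":[-0.016,0.016,0]},{"xyz":[-3,18,0],"rot":[0,0,0]},{"xyz":[-3,22,0],"rot":[0,0,0]},{"xyz":[-3,8,25],"rot":[0,0,0]},{"xyz":[0,0,45],"rot":[0,0,0]},{"xyz":[0,0,45],"rot":[0,0,0]},{"xyz":[0,0,35],"rot":[0,0,0]}]}}

```text
clock: 11.75
ee_pos: [0.583, 0.2078, 0.1904]
eef_rot: [0.208, -3.111, 0.02]
ft_force: [1.2, -0.5, -4.0]
finger_gap: 0.0149
```

```bash
python3 -c "
from h import *
go(*mw(0,-225),190,97.65);tm()
gaps('scene','s11')
"
```

```text
t 11.75 p [583.  207.8 190.4] psi 97.7 d [ 6.490e+01 -4.618e+02 -4.000e-01] rot [ 0.014 -0.023 -0.   ] q1 0.6 q6 -2.04 F [ 1.2 -0.5 -4. ] gap 14.9
mould TCP [ -2.9 241.3 190.4] F along y -0.7 x 1.1 z -4.0 d= -39.3
scene roof n 847 z0 87.71 tilt y 0.0189 x 0.0065 gapL 6.83 gapR 2.59
```

>>> {"fn": "servo_tool", "kwargs": {"targets": [{"xyz":[0,-30,10],"rot":[0.014,-0.023,0]},{"xyz":[6,-46,0],"rot":[0,0,0]},{"xyz":[6,-46,0],"rot":[0,0,0]},{"xyz":[6,-46,0],"rot":[0,0,0]},{"xyz":[6,-46,0],"rot":[0,0,0]},{"xyz":[6,-46,0],"rot":[0,0,0]},{"xyz":[6,-46,0],"rot":[0,0,0]},{"xyz":[6,-46,0],"rot":[0,0,0]}]}}

```text
clock: 12.6
ee_pos: [0.6266, -0.1394, 0.2042]
eef_rot: [-0.239, 3.122, 0.013]
ft_force: [1.8, 0.9, -3.9]
finger_gap: 0.0151
```

```bash
python3 -c "
from h import *
go(*mw(0,-225),100,97.65);tm()
"
```

```text
t 12.6 p [ 626.6 -139.4  204.2] psi 98.8 d [  21.4 -114.6 -104.2] rot [-0.009  0.01  -0.019] q1 0.03 q6 -1.44 F [ 1.8  0.9 -3.9] gap 15.1
mould TCP [  -5.9 -108.5  204.2] F along y 0.7 x 2.0 z -3.9 d= 93.5
```

>>> {"fn": "servo_tool", "kwargs": {"targets": [{"xyz":[8,-46,0],"rot":[-0.009,0.01,-0.019]},{"xyz":[8,-46,0],"rot":[0,0,0]},{"xyz":[4,-20,-20],"rot":[0,0,0]},{"xyz":[0,0,-45],"rot":[0,0,0]},{"xyz":[0,0,-40],"rot":[0,0,0]},{"xyz":[0,0,0],"rot":[0,0,0]}]}}

```text
clock: 13.2
ee_pos: [0.646, -0.2584, 0.0888]
eef_rot: [0.196, -3.128, -0.001]
ft_force: [-1.2, -0.2, -5.4]
finger_gap: 0.0152
```

```bash
python3 -c "
from h import *
go(*mw(0,-225),50,97.65);tm()
"
```

```text
t 13.2 p [ 646.  -258.4   88.8] psi 97.2 d [  2.    4.4 -38.8] rot [ 0.    -0.007  0.008] q1 -0.15 q6 -1.3 F [-1.2 -0.2 -5.4] gap 15.2
mould TCP [  -2.5 -229.1   88.8] F along y -0.1 x -1.2 z -5.4 d= -27.1
```

>>> {"fn": "servo_tool", "kwargs": {"targets": [{"xyz":[3,4,-20],"rot":[0,-0.007,0.008]},{"xyz":[0,0,-15],"rot":[0,0,0]},{"xyz":[0,0,-4],"rot":[0,0,0]},{"xyz":[0,0,0],"rot":[0,0,0]}]}}

```text
clock: 13.6
ee_pos: [0.652, -0.2528, 0.0512]
eef_rot: [-0.216, 3.133, -0.005]
ft_force: [-0.2, -0.2, -4.2]
finger_gap: 0.0149
```

```bash
python3 -c "
from h import *
go(*mw(0,-225),45,97.65);tm()
"
```

```text
t 13.6 p [ 652.  -252.8   51.2] psi 97.9 d [-4.  -1.2 -6.2] rot [ 0.003  0.001 -0.004] q1 -0.14 q6 -1.3 F [-0.2 -0.2 -4.2] gap 14.9
mould TCP [   4.2 -224.4   51.2] F along y -0.1 x -0.3 z -4.2 d= -22.4
```

>>> {"fn": "servo_tool", "kwargs": {"targets": [{"xyz":[-4,0,-4],"rot":[0.003,0.001,-0.004]},{"xyz":[0,0,-2],"rot":[0,0,0]},{"xyz":[0,0,-1],"rot":[0,0,0]}]}}

```text
clock: 13.9
ee_pos: [0.6502, -0.2531, 0.0482]
eef_rot: [-0.21, 3.128, -0.004]
ft_force: [-0.4, -0.0, -3.1]
finger_gap: 0.0151
```

```bash
python3 -c "
from h import *
go(*mw(0,-225),45,97.65);tm()
"
```

```text
t 13.9 p [ 650.2 -253.1   48.2] psi 97.7 d [-2.2 -0.9 -3.2] rot [ 0.002  0.007 -0.001] q1 -0.14 q6 -1.3 F [-0.4 -0.  -3.1] gap 15.1
mould TCP [   2.3 -224.4   48.2] F along y 0.0 x -0.4 z -3.1 d= -22.4
```

>>> {"fn": "servo_tool", "kwargs": {"targets": [{"xyz":[-2,0,-3],"rot":[0.002,0.007,0]},{"xyz":[0,0,-2],"rot":[0,0,0]},{"xyz":[-1,8,0],"rot":[0,0,0]},{"xyz":[-1,8,0],"rot":[0,0,0]},{"xyz":[-1,8,0],"rot":[0,0,0]},{"xyz":[-1,6,0],"rot":[0,0,0]}]}}

```text
clock: 14.5
ee_pos: [0.6449, -0.2222, 0.0457]
eef_rot: [-0.209, 3.131, -0.002]
ft_force: [-0.7, -0.9, -3.6]
finger_gap: 0.0152
```

```bash
python3 -c "
from h import *
go(*mw(0,-180),45,97.65);tm()
"
```

```text
t 14.5 p [ 644.9 -222.2   45.7] psi 97.6 d [-3.  12.8 -0.7] rot [0.001 0.004 0.   ] q1 -0.09 q6 -1.34 F [-0.7 -0.9 -3.6] gap 15.2
mould TCP [   1.2 -193.    45.7] F along y -0.8 x -0.8 z -3.6 d= 9.0
```

>>> {"fn": "servo_tool", "kwargs": {"targets": [{"xyz":[-1,6,-1],"rot":[0,0.004,0]},{"xyz":[-1,6,-1],"rot":[0,0,0]},{"xyz":[-1,7,-1],"rot":[0.003,0,0]},{"xyz":[-1,7,-1],"rot":[0.003,0,0]}]}}

```text
clock: 14.9
ee_pos: [0.6446, -0.1999, 0.0462]
eef_rot: [-0.217, 3.126, -0.01]
ft_force: [1.4, -9.4, -1.2]
finger_gap: 0.0149
```

```bash
python3 -c "
from h import *
go(*mw(0,-180),45,97.65);tm()
gaps('scene','s12')
"
```

```text
t 14.9 p [ 644.6 -199.9   46.2] psi 97.9 d [-2.7 -9.5 -1.2] rot [ 0.006  0.009 -0.005] q1 -0.06 q6 -1.38 F [ 1.4 -9.4 -1.2] gap 14.9
mould TCP [   3.9 -170.9   46.2] F along y -9.5 x 0.1 z -1.2 d= 31.1
scene roof n 493 z0 89.27 tilt y -0.0122 x 0.011 gapL 4.9 gapR 7.63
```

>>> {"fn": "servo_tool", "kwargs": {"targets": [{"xyz":[1,-12,0],"rot":[0.006,0.009,0]},{"xyz":[2,-18,0],"rot":[0,0,0]},{"xyz":[3,-22,0],"rot":[0,0,0]},{"xyz":[1,-8,25],"rot":[0,0,0]},{"xyz":[0,0,45],"rot":[0,0,0]},{"xyz":[0,0,45],"rot":[0,0,0]},{"xyz":[0,0,35],"rot":[0,0,0]}]}}

```text
clock: 15.65
ee_pos: [0.644, -0.2642, 0.1867]
eef_rot: [0.206, -3.11, -0.021]
ft_force: [1.0, 0.0, -3.1]
finger_gap: 0.0147
```

```bash
python3 -c "
from h import *
go(*mw(0,225),190,97.65);tm()
gaps('scene','s13')
"
```

```text
t 15.65 p [ 644.  -264.2  186.7] psi 97.6 d [-56.  456.2   3.3] rot [-0.012 -0.026  0.001] q1 -0.16 q6 -1.27 F [ 1.   0.  -3.1] gap 14.7
mould TCP [  -5.2 -234.6  186.7] F along y -0.1 x 1.0 z -3.1 d= -32.6
scene roof n 1003 z0 89.26 tilt y -0.0106 x 0.0092 gapL 5.07 gapR 7.45
```

>>> {"fn": "servo_tool", "kwargs": {"targets": [{"xyz":[0,30,8],"rot":[-0.012,-0.026,0]},{"xyz":[-6,47,0],"rot":[0,0,0]},{"xyz":[-6,47,0],"rot":[0,0,0]},{"xyz":[-6,47,0],"rot":[0,0,0]},{"xyz":[-6,47,0],"rot":[0,0,0]},{"xyz":[-6,47,0],"rot":[0,0,0]},{"xyz":[-6,47,0],"rot":[0,0,0]},{"xyz":[-6,47,0],"rot":[0,0,0]}]}}

```text
clock: 16.5
ee_pos: [0.6022, 0.0912, 0.1979]
eef_rot: [-0.174, 3.127, -0.005]
ft_force: [1.2, 0.3, -4.1]
finger_gap: 0.0146
```

```bash
python3 -c "
from h import *
go(*mw(0,225),100,97.65);tm()
"
```

```text
t 16.5 p [602.2  91.2 197.9] psi 96.4 d [-14.2 100.8 -97.9] rot [0.003 0.01  0.022] q1 0.42 q6 -1.88 F [ 1.2  0.3 -4.1] gap 14.6
mould TCP [  0.6 123.2 197.9] F along y 0.2 x 1.2 z -4.1 d= 78.8
```

>>> {"fn": "servo_tool", "kwargs": {"targets": [{"xyz":[-7,46,0],"rot":[0.003,0.01,0.022]},{"xyz":[-7,46,0],"rot":[0,0,0]},{"xyz":[0,5,-20],"rot":[0,0,0]},{"xyz":[0,0,-45],"rot":[0,0,0]},{"xyz":[0,0,-45],"rot":[0,0,0]},{"xyz":[0,0,-15],"rot":[0,0,0]},{"xyz":[0,0,0],"rot":[0,0,0]}]}}

```text
clock: 17.2
ee_pos: [0.5874, 0.196, 0.0646]
eef_rot: [0.218, -3.132, -0.007]
ft_force: [-0.2, 0.5, -4.6]
finger_gap: 0.0147
```

```bash
python3 -c "
from h import *
go(*mw(0,225),47,97.65);tm()
"
```

```text
t 17.2 p [587.4 196.   64.6] psi 97.9 d [  0.6  -4.  -17.6] rot [-0.004 -0.003 -0.005] q1 0.58 q6 -2.01 F [-0.2  0.5 -4.6] gap 14.7
mould TCP [-1.00e-01  2.29e+02  6.46e+01] F along y 0.5 x -0.1 z -4.6 d= -27.0
```

>>> {"fn": "servo_tool", "kwargs": {"targets": [{"xyz":[0,-4,-10],"rot":[-0.004,-0.003,-0.005]},{"xyz":[0,0,-5],"rot":[0,0,0]},{"xyz":[0,0,-2],"rot":[0,0,0]},{"xyz":[0,0,0],"rot":[0,0,0]}]}}

```text
clock: 17.6
ee_pos: [0.5898, 0.1908, 0.048]
eef_rot: [-0.206, 3.131, 0.002]
ft_force: [-0.0, -0.2, -2.9]
finger_gap: 0.0148
```

```bash
python3 -c "
from h import *
go(*mw(0,225),45.5,97.65);tm()
"
```

```text
t 17.6 p [589.8 190.8  48. ] psi 97.5 d [-1.7  1.2 -2.5] rot [-0.001  0.004  0.002] q1 0.57 q6 -2.01 F [-0.  -0.2 -2.9] gap 14.8
mould TCP [  1.5 223.6  48. ] F along y -0.2 x -0.0 z -2.9 d= -21.6
```

>>> {"fn": "servo_tool", "kwargs": {"targets": [{"xyz":[-2,0,-2.5],"rot":[0,0.004,0]},{"xyz":[0,0,-1],"rot":[0,0,0]},{"xyz":[1,-10,0],"rot":[0,0,0]},{"xyz":[1,-10,0],"rot":[0,0,0]},{"xyz":[1,-10,0],"rot":[0,0,0]},{"xyz":[1,-8,0],"rot":[0,0,0]}]}}

```text
clock: 18.2
ee_pos: [0.5934, 0.1515, 0.0474]
eef_rot: [-0.209, 3.13, 0.006]
ft_force: [-1.0, 0.2, -4.0]
finger_gap: 0.0152
```

```bash
python3 -c "
from h import *
go(*mw(0,180),45,97.65);tm()
"
```

```text
t 18.2 p [593.4 151.5  47.4] psi 97.6 d [ 0.7 -4.1 -2.4] rot [-0.004  0.005  0.   ] q1 0.51 q6 -1.95 F [-1.   0.2 -4. ] gap 15.2
mould TCP [-1.000e-01  1.841e+02  4.740e+01] F along y 0.4 x -1.0 z -4.0 d= 17.9
```

>>> {"fn": "servo_tool", "kwargs": {"targets": [{"xyz":[0,-5,-1.5],"rot":[-0.004,0.005,0]},{"xyz":[0,-6,-1],"rot":[0,0,0]},{"xyz":[0,-7,-1],"rot":[-0.003,0.003,0]},{"xyz":[0,-6,-1],"rot":[-0.003,0.003,0]}]}}

```text
clock: 18.6
ee_pos: [0.5979, 0.1322, 0.0463]
eef_rot: [-0.207, 3.128, 0.008]
ft_force: [-1.9, 9.4, -1.5]
finger_gap: 0.015
```

```bash
python3 -c "
from h import *
go(*mw(0,170),45,97.65);tm()
gaps('scene','s14')
"
```

```text
t 18.6 p [597.9 132.2  46.3] psi 97.6 d [-2.5  5.3 -1.3] rot [-0.006  0.006  0.001] q1 0.48 q6 -1.92 F [-1.9  9.4 -1.5] gap 15.0
mould TCP [  1.8 164.4  46.3] F along y 9.6 x -0.6 z -1.5 d= 37.6
scene roof n 764 z0 90.96 tilt y 0.0161 x 0.0128 gapL 9.76 gapR 6.16
```

>>> {"fn": "servo_tool", "kwargs": {"targets": [{"xyz":[0,-2,-0.5],"rot":[-0.003,0.003,0]},{"xyz":[0,-1.5,-0.5],"rot":[0,0,0]},{"xyz":[0,-1.5,-0.5],"rot":[0,0,0]}]}}

```text
clock: 18.95
ee_pos: [0.5986, 0.1311, 0.0464]
eef_rot: [-0.206, 3.129, 0.013]
ft_force: [-3.1, 6.6, 0.0]
finger_gap: 0.0148
```

```bash
python3 -c "
from h import *
tm()
gaps('scene','s15')
"
```

```text
mould TCP [  2.3 163.2  46.4] F along y 7.0 x -2.2 z 0.0 d= 38.8
scene roof n 742 z0 91.19 tilt y 0.0192 x 0.0139 gapL 10.34 gapR 6.04
```

>>> {"fn": "servo_tool", "kwargs": {"targets": [{"xyz":[-2,15,0],"rot":[-0.006,0.006,0]},{"xyz":[-2,20,0],"rot":[0,0,0]},{"xyz":[-3,25,0],"rot":[0,0,0]},{"xyz":[-3,12,25],"rot":[0,0,0]},{"xyz":[0,0,45],"rot":[0,0,0]},{"xyz":[0,0,45],"rot":[0,0,0]},{"xyz":[0,0,40],"rot":[0,0,0]}]}}

```text
clock: 19.7
ee_pos: [0.5824, 0.2061, 0.1965]
eef_rot: [0.206, -3.115, 0.014]
ft_force: [0.5, -0.3, -3.8]
finger_gap: 0.0151
```

```bash
python3 -c "
from h import *
go(*mw(0,-225),190,97.65);tm()
gaps('scene','s16')
"
```

```text
t 19.7 p [582.4 206.1 196.5] psi 97.6 d [  65.6 -460.1   -6.5] rot [ 0.01  -0.019  0.001] q1 0.6 q6 -2.04 F [ 0.5 -0.3 -3.8] gap 15.1
mould TCP [ -3.7 239.7 196.5] F along y -0.4 x 0.4 z -3.8 d= -37.7
scene roof n 856 z0 91.19 tilt y 0.0206 x 0.0114 gapL 10.49 gapR 5.88
```

>>> {"fn": "servo_tool", "kwargs": {"targets": [{"xyz":[0,-30,8],"rot":[0.01,-0.019,0]},{"xyz":[7,-47,0],"rot":[0,0,0]},{"xyz":[7,-47,0],"rot":[0,0,0]},{"xyz":[7,-47,0],"rot":[0,0,0]},{"xyz":[7,-47,0],"rot":[0,0,0]},{"xyz":[7,-47,0],"rot":[0,0,0]},{"xyz":[7,-47,0],"rot":[0,0,0]},{"xyz":[7,-47,0],"rot":[0,0,0]}]}}

```text
clock: 20.55
ee_pos: [0.6365, -0.1527, 0.2159]
eef_rot: [-0.233, 3.111, 0.012]
ft_force: [1.5, 0.2, -3.4]
finger_gap: 0.0151
```

>>> {"fn": "servo_tool", "kwargs": {"targets": [{"xyz":[8,-44,0],"rot":[-0.009,0.01,-0.019]},{"xyz":[8,-44,0],"rot":[0,0,0]},{"xyz":[0,-18,-15],"rot":[0,0,0]},{"xyz":[0,0,-45],"rot":[0,0,0]},{"xyz":[0,0,-40],"rot":[0,0,0]},{"xyz":[0,0,0],"rot":[0,0,0]}]}}

```text
clock: 21.15
ee_pos: [0.6514, -0.2692, 0.1083]
eef_rot: [-0.188, 3.129, -0.003]
ft_force: [-1.8, 0.1, -5.8]
finger_gap: 0.0148
```

```bash
python3 -c "
from h import *
go(*mw(0,-225),50,97.65);tm()
"
```

```text
t 21.15 p [ 651.4 -269.2  108.3] psi 96.9 d [ -3.4  15.2 -58.3] rot [0.002 0.007 0.014] q1 -0.16 q6 -1.29 F [-1.8  0.1 -5.8] gap 14.8
mould TCP [   1.4 -240.6  108.3] F along y 0.3 x -1.8 z -5.8 d= -38.6
```

>>> {"fn": "servo_tool", "kwargs": {"targets": [{"xyz":[-3,15,-20],"rot":[0.002,0.007,0.014]},{"xyz":[0,0,-20],"rot":[0,0,0]},{"xyz":[0,0,-13],"rot":[0,0,0]},{"xyz":[0,0,-3],"rot":[0,0,0]},{"xyz":[0,0,0],"rot":[0,0,0]}]}}

```text
clock: 21.65
ee_pos: [0.6523, -0.2527, 0.056]
eef_rot: [-0.218, 3.129, -0.007]
ft_force: [0.8, 0.6, -2.6]
finger_gap: 0.0149
```

```bash
python3 -c "
from h import *
go(*mw(0,-225),45.5,97.65);tm()
"
```

```text
t 21.65 p [ 652.3 -252.7   56. ] psi 98.0 d [ -4.3  -1.3 -10.5] rot [ 0.004  0.005 -0.006] q1 -0.14 q6 -1.3 F [ 0.8  0.6 -2.6] gap 14.9
mould TCP [   4.5 -224.3   56. ] F along y 0.5 x 0.9 z -2.6 d= -22.3
```

>>> {"fn": "servo_tool", "kwargs": {"targets": [{"xyz":[-4,0,-7],"rot":[0.004,0.005,-0.006]},{"xyz":[0,0,-3],"rot":[0,0,0]},{"xyz":[0,0,-2],"rot":[0,0,0]},{"xyz":[-1,8,-0.5],"rot":[0,0,0]},{"xyz":[-1,8,0],"rot":[0,0,0]},{"xyz":[-1,8,0],"rot":[0,0,0]},{"xyz":[-1,8,0],"rot":[0,0,0]}]}}

```text
clock: 22.35
ee_pos: [0.6462, -0.2199, 0.0474]
eef_rot: [-0.206, 3.127, -0.004]
ft_force: [-0.1, 0.6, -3.7]
finger_gap: 0.0149
```

```bash
python3 -c "
from h import *
go(*mw(0,-180),45,97.65);tm()
"
```

```text
t 22.35 p [ 646.2 -219.9   47.4] psi 97.6 d [-4.2 10.5 -2.4] rot [0.002 0.008 0.002] q1 -0.09 q6 -1.35 F [-0.1  0.6 -3.7] gap 14.9
mould TCP [   2.8 -190.9   47.4] F along y 0.6 x -0.1 z -3.7 d= 11.1
```

>>> {"fn": "servo_tool", "kwargs": {"targets": [{"xyz":[-2,6,-2],"rot":[0.002,0.008,0]},{"xyz":[-1,6,-1],"rot":[0,0,0]},{"xyz":[-1,6,-1],"rot":[0,0,0]},{"xyz":[-1,6,-1],"rot":[0.003,0,0]},{"xyz":[-1,6,-1],"rot":[0.003,0,0]}]}}

```text
clock: 22.85
ee_pos: [0.6437, -0.1921, 0.046]
eef_rot: [-0.215, 3.126, -0.006]
ft_force: [0.1, -7.4, -1.6]
finger_gap: 0.0148
```

```bash
python3 -c "
from h import *
go(*mw(0,-180),45,97.65);tm()
gaps('scene','s17')
"
```

```text
t 22.85 p [ 643.7 -192.1   46. ] psi 97.9 d [ -1.8 -17.3  -1. ] rot [ 0.003  0.009 -0.004] q1 -0.05 q6 -1.39 F [ 0.1 -7.4 -1.6] gap 14.8
mould TCP [   4.  -163.1   46. ] F along y -7.4 x -0.9 z -1.6 d= 38.9
scene roof n 495 z0 92.57 tilt y -0.0064 x 0.0071 gapL 8.85 gapR 10.28
```

>>> {"fn": "servo_tool", "kwargs": {"targets": [{"xyz":[0,1.5,-0.5],"rot":[0.003,0.003,0]},{"xyz":[2,-15,0],"rot":[0.003,0.009,0]},{"xyz":[2,-20,0],"rot":[0,0,0]},{"xyz":[2,-25,0],"rot":[0,0,0]},{"xyz":[0,-12,25],"rot":[0,0,0]},{"xyz":[0,-10,45],"rot":[0,0,0]},{"xyz":[0,0,25],"rot":[0,0,0]}]}}

```text
clock: 23.6
ee_pos: [0.6446, -0.2743, 0.1336]
eef_rot: [0.21, -3.113, -0.022]
ft_force: [1.4, 0.5, -3.5]
finger_gap: 0.0152
```

```bash
python3 -c "
from h import *
go(453,-344,140,92);tm()
gaps('scene','s18')
"
```

```text
t 23.6 p [ 644.6 -274.3  133.6] psi 97.7 d [-191.6  -69.7    6.4] rot [-0.014 -0.022 -0.1  ] q1 -0.18 q6 -1.26 F [ 1.4  0.5 -3.5] gap 15.2
mould TCP [  -6.  -244.7  133.6] F along y 0.3 x 1.5 z -3.5 d= -42.7
scene roof n 911 z0 92.75 tilt y -0.008 x 0.0098 gapL 8.85 gapR 10.64
```

Now put the wedge on the mat.

>>> {"fn": "servo_tool", "kwargs": {"targets": [{"xyz":[-38,-14,0],"rot":[-0.014,-0.022,-0.03]},{"xyz":[-38,-14,0],"rot":[0,0,-0.03]},{"xyz":[-38,-14,0],"rot":[0,0,-0.04]},{"xyz":[-38,-14,0],"rot":[0,0,0]},{"xyz":[-38,-14,0],"rot":[0,0,0]},{"xyz":[0,0,-30],"rot":[0,0,0]},{"xyz":[0,0,-20],"rot":[0,0,0]},{"xyz":[0,0,0],"rot":[0,0,0]}]}}

```text
clock: 24.45
ee_pos: [0.4453, -0.3432, 0.078]
eef_rot: [-0.041, 3.141, 0.013]
ft_force: [0.4, 0.9, -3.4]
finger_gap: 0.0149
```

```bash
python3 -c "
from h import *
go(453,-344,38,92);tm()
"
```

```text
t 24.45 p [ 445.3 -343.2   78. ] psi 91.5 d [  7.7  -0.8 -40. ] rot [-0.008  0.     0.009] q1 -0.37 q6 -1.16 F [ 0.4  0.9 -3.4] gap 14.9
mould TCP [-212.7 -286.4   78. ] F along y 0.8 x 0.5 z -3.4 d= -84.4
```

>>> {"fn": "servo_tool", "kwargs": {"targets": [{"xyz":[8,0,-20],"rot":[-0.008,0,0]},{"xyz":[0,0,-12],"rot":[0,0,0]},{"xyz":[0,0,-6],"rot":[0,0,0]},{"xyz":[0,0,0],"rot":[0,0,0]}]}}

```text
clock: 24.85
ee_pos: [0.4542, -0.3434, 0.0389]
eef_rot: [-0.041, 3.141, 0.001]
ft_force: [0.1, 0.2, -4.0]
finger_gap: 0.0149
```

```bash
python3 -c "
from h import *
go(453,-344,35,92);tm()
"
```

```text
t 24.85 p [ 454.2 -343.4   38.9] psi 91.5 d [-1.2 -0.6 -3.9] rot [-0.001  0.     0.009] q1 -0.36 q6 -1.18 F [ 0.1  0.2 -4. ] gap 14.9
mould TCP [-203.9 -287.8   38.9] F along y 0.2 x 0.2 z -4.0 d= -85.8
```

>>> {"fn": "servo_tool", "kwargs": {"targets": [{"xyz":[0,0,-3],"rot":[0,0,0]},{"xyz":[0,0,-2],"rot":[0,0,0]},{"xyz":[0,0,-1],"rot":[0,0,0]}]}}

```text
clock: 25.15
ee_pos: [0.4556, -0.3439, 0.0347]
eef_rot: [-0.043, 3.138, -0.001]
ft_force: [-0.8, 0.7, 0.6]
finger_gap: 0.0148
```

```bash
python3 -c "
from h import *
go(453,-344,35,92);tm()
"
```

```text
t 25.15 p [ 455.6 -343.9   34.7] psi 91.6 d [-2.6 -0.1  0.3] rot [0.001 0.003 0.008] q1 -0.36 q6 -1.18 F [-0.8  0.7  0.6] gap 14.8
mould TCP [-202.6 -288.5   34.7] F along y 0.8 x -0.7 z 0.6 d= -86.5
```

On the mat; release and rise.

>>> {"fn": "servo_tool", "kwargs": {"targets": [{"xyz":[0,0,0],"rot":[0,0,0]},{"xyz":[0,0,0],"rot":[0,0,0]},{"xyz":[0,0,0],"rot":[0,0,0]},{"xyz":[0,0,0],"rot":[0,0,0]},{"xyz":[0,0,0],"rot":[0,0,0]},{"xyz":[0,0,20],"rot":[0,0,0]},{"xyz":[0,0,45],"rot":[0,0,0]},{"xyz":[0,0,45],"rot":[0,0,0]}], "fingers": 85}}

```text
clock: 25.95
ee_pos: [0.4539, -0.3434, 0.1447]
eef_rot: [0.043, -3.138, -0.003]
ft_force: [1.6, -0.8, 0.9]
finger_gap: 0.0852
```

>>> {"fn": "servo_tool", "kwargs": {"targets": [{"xyz":[0,0,45],"rot":[0,0,0]},{"xyz":[0,0,10],"rot":[0,0,0]}]}}

```text
clock: 26.15
ee_pos: [0.4558, -0.3447, 0.2073]
eef_rot: [-0.045, 3.137, -0.005]
ft_force: [0.9, 0.4, 0.2]
finger_gap: 0.0847
```

```bash
python3 -c "
from h import *
go(618,-31,200,97.65);tm()
gaps('scene','s19')
z=np.load('pics/s19.npz'); im=z['im']; W=world('scene',z['d']); H=hsv(im); Q=inm(W)
hd=(abs(W[...,2]-.12)<.008)&(W[...,0]>.45)&(abs(W[...,1])<.15)
print('handle',rect(W[big(hd)]),np.nanmedian(W[hd][:,2]))
st_=(W[...,2]>.012)&(W[...,2]<.024)&(W[...,0]>.2)&(W[...,0]<.6)&(W[...,1]<-.2)&(W[...,1]>-.5)&(H[...,1]<80)
print('wedge flat+',rect(W[big(st_)]))
"
```

```text
t 26.15 p [ 455.8 -344.7  207.3] psi 91.6 d [162.2 313.7  -7.3] rot [0.003 0.005 0.105] q1 -0.36 q6 -1.18 F [0.9 0.4 0.2] gap 84.7
mould TCP [-202.5 -289.3  207.3] F along y 0.3 x 1.0 z 0.2 d= -87.3
scene roof n 860 z0 92.71 tilt y -0.006 x 0.009 gapL 9.04 gapR 10.38
handle (array([618.1, -29.8]), array([72.7, 19. ]), 8.58, 213) 0.11893560700647549
wedge flat+ (array([ 429.2, -337.3]), array([ 45.5, 157.4]), 1.87, 492)
```

View pics/s19.png

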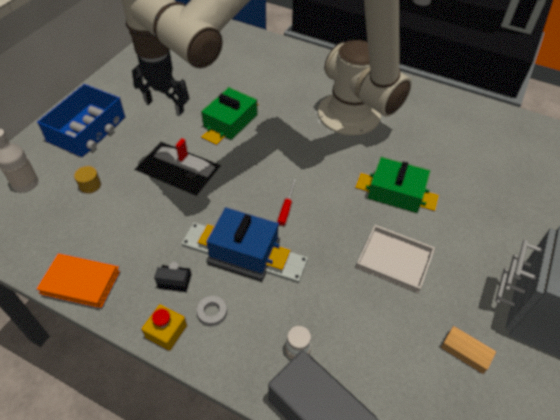

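>>> {"fn": "servo_tool", "kwargs": {"targets": [{"xyz":[20,39,0],"rot":[0.003,0.005,0.026]},{"xyz":[20,39,0],"rot":[0,0,0.026]},{"xyz":[20,39,0],"rot":[0,0,0.026]},{"xyz":[20,39,0],"rot":[0,0,0.026]},{"xyz":[20,39,0],"rot":[0,0,0]},{"xyz":[20,39,0],"rot":[0,0,0]},{"xyz":[20,39,0],"rot":[0,0,0]},{"xyz":[20,39,0],"rot":[0,0,0]}]}}

```text
clock: 27.0
ee_pos: [0.6123, -0.0243, 0.1967]
eef_rot: [0.193, -3.12, -0.006]
ft_force: [0.7, 0.4, 0.3]
finger_gap: 0.0849
```

```bash
python3 -c "
from h import *
go(618,-30.5,150,97.65)
"
```

```text
t 27.0 p [612.3 -24.3 196.7] psi 97.1 d [  5.7  -6.2 -46.7] rot [-0.003 -0.015  0.01 ] q1 0.22 q6 -1.67 F [0.7 0.4 0.3] gap 84.9
```

>>> {"fn": "servo_tool", "kwargs": {"targets": [{"xyz":[6,-6,-25],"rot":[-0.003,-0.015,0.01]},{"xyz":[0,0,-25],"rot":[0,0,0]},{"xyz":[0,0,-20],"rot":[0,0,0]},{"xyz":[0,0,-8],"rot":[0,0,0]},{"xyz":[0,0,0],"rot":[0,0,0]}]}}

```text
clock: 27.5
ee_pos: [0.6176, -0.0234, 0.1079]
eef_rot: [0.224, -3.124, 0.001]
ft_force: [-0.1, 0.3, 0.3]
finger_gap: 0.085
```

```bash
python3 -c "
from h import *
go(618,-30.5,98,97.65)
"
```

```text
t 27.5 p [617.6 -23.4 107.9] psi 98.2 d [ 0.4 -7.1 -9.9] rot [ 0.001 -0.009 -0.009] q1 0.22 q6 -1.65 F [-0.1  0.3  0.3] gap 85.0
```

>>> {"fn": "servo_tool", "kwargs": {"targets": [{"xyz":[0,-7,-7],"rot":[0.001,-0.009,-0.009]},{"xyz":[0,0,-3],"rot":[0,0,0]},{"xyz":[0,0,0],"rot":[0,0,0]}]}}

```text
clock: 27.8
ee_pos: [0.6182, -0.0316, 0.0983]
eef_rot: [-0.208, 3.133, -0.0]
ft_force: [-0.2, 0.1, 1.1]
finger_gap: 0.0847
```

```bash
python3 -c "
from h import *
go(618,-30.5,96,97.65)
"
```

```text
t 27.8 p [618.2 -31.6  98.3] psi 97.6 d [-0.2  1.1 -2.3] rot [-0.     0.002  0.001] q1 0.21 q6 -1.65 F [-0.2  0.1  1.1] gap 84.7
```

>>> {"fn": "servo_tool", "kwargs": {"targets": [{"xyz":[0,1,-2],"rot":[0,0,0]},{"xyz":[0,0,0],"rot":[0,0,0]},{"xyz":[0,0,0],"rot":[0,0,0]},{"xyz":[0,0,0],"rot":[0,0,0]},{"xyz":[0,0,0],"rot":[0,0,0]},{"xyz":[0,0,0],"rot":[0,0,0]}], "fingers": 5, "force": 110}}

```text
clock: 28.4
ee_pos: [0.6195, -0.0303, 0.0989]
eef_rot: [-0.207, 3.128, 0.001]
ft_force: [-0.2, 0.9, -0.6]
finger_gap: 0.0155
```

```bash
python3 -c "
from h import *
go(618,-30.5,96,97.65)
gaps('top','t20')
"
```

```text
t 28.4 p [619.5 -30.3  98.9] psi 97.6 d [-1.5 -0.2 -2.9] rot [-0.001  0.007  0.001] q1 0.21 q6 -1.65 F [-0.2  0.9 -0.6] gap 15.5
top roof n 688 z0 92.44 tilt y -0.0057 x 0.0026 gapL 8.8 gapR 10.08
```

>>> {"fn": "servo_tool", "kwargs": {"targets": [{"xyz":[0,0,10],"rot":[0,0.005,0]},{"xyz":[0,0,15],"rot":[0,0,0]},{"xyz":[0,0,15],"rot":[0,0,0]}]}}

```text
clock: 28.75
ee_pos: [0.6165, -0.0305, 0.1363]
eef_rot: [0.206, -3.127, -0.001]
ft_force: [-0.6, -0.2, -2.4]
finger_gap: 0.0156
```

```bash
python3 -c "
from h import *
go(618,-30.5,200,97.65)
gaps('scene','s21')
"
```

```text
t 28.75 p [616.5 -30.5 136.3] psi 97.5 d [ 1.5  0.  63.7] rot [-0.    -0.008  0.002] q1 0.21 q6 -1.65 F [-0.6 -0.2 -2.4] gap 15.6
scene roof n 0 z0 0.0 tilt y 0.0 x 0.0 gapL -83.0 gapR -83.0
  return _methods._mean(a, axis=axis, dtype=dtype,
  ret = ret.dtype.type(ret / rcount)
```

>>> {"fn": "servo_tool", "kwargs": {"targets": [{"xyz":[0,0,30],"rot":[0,-0.008,0]},{"xyz":[0,0,40],"rot":[0,0,0]},{"xyz":[0,0,15],"rot":[0,0,0]},{"xyz":[3,-35,0],"rot":[0,0,0]},{"xyz":[3,-45,0],"rot":[0,0,0]},{"xyz":[3,-45,0],"rot":[0,0,0]},{"xyz":[3,-45,0],"rot":[0,0,0]},{"xyz":[3,-45,0],"rot":[0,0,0]}]}}

```text
clock: 29.6
ee_pos: [0.6314, -0.2465, 0.2292]
eef_rot: [-0.223, 3.13, 0.003]
ft_force: [0.8, 0.4, -2.0]
finger_gap: 0.0159
```

>>> {"fn": "servo_tool", "kwargs": {"targets": [{"xyz":[3,-45,0],"rot":[0,0,0]},{"xyz":[3,-45,0],"rot":[0,0,0]},{"xyz":[0,-20,0],"rot":[0,0,0]},{"xyz":[0,0,0],"rot":[0,0,0]}]}}

```text
clock: 30.0
ee_pos: [0.6343, -0.3672, 0.2258]
eef_rot: [0.211, -3.133, -0.006]
ft_force: [-0.4, -0.5, -2.3]
finger_gap: 0.0156
```

```bash
python3 -c "
from h import *
go(640,-360,100,97.65)
grab('scene','s22');grab('top','t22')
"
```

```text
t 30.0 p [ 634.3 -367.2  225.8] psi 97.7 d [   5.7    7.2 -125.8] rot [-0.004 -0.002 -0.001] q1 -0.31 q6 -1.13 F [-0.4 -0.5 -2.3] gap 15.6
```

View pics/s22.png

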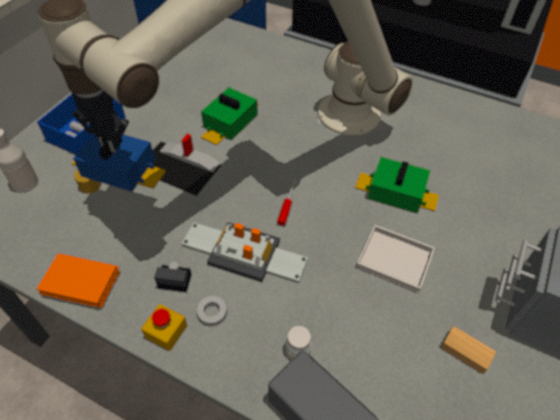

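View pics/t22.png

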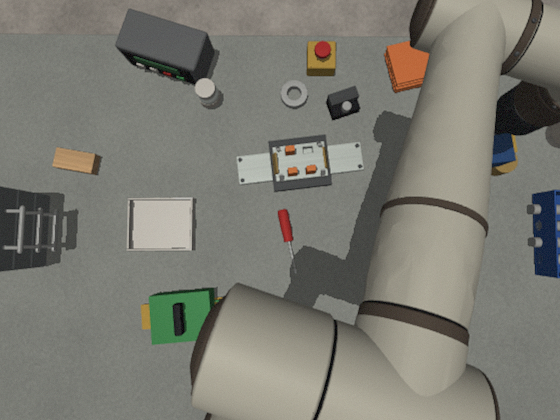

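>>> {"fn": "servo_tool", "kwargs": {"targets": [{"xyz":[6,7,-40],"rot":[-0.004,-0.002,0]},{"xyz":[0,0,-45],"rot":[0,0,0]},{"xyz":[0,0,-35],"rot":[0,0,0]},{"xyz":[0,0,-12],"rot":[0,0,0]},{"xyz":[0,0,0],"rot":[0,0,0]}]}}

```text
clock: 30.6
ee_pos: [0.6425, -0.3504, 0.0949]
eef_rot: [-0.227, 3.128, -0.002]
ft_force: [1.0, -1.3, -1.6]
finger_gap: 0.0157
```

```bash
python3 -c "
from h import *
go(640,-360,70,97.65)
"
```

```text
t 30.6 p [ 642.5 -350.4   94.9] psi 98.3 d [ -2.5  -9.6 -24.9] rot [ 0.001  0.006 -0.011] q1 -0.28 q6 -1.15 F [ 1.  -1.3 -1.6] gap 15.7
```

>>> {"fn": "servo_tool", "kwargs": {"targets": [{"xyz":[0,-5,-12],"rot":[0,0.006,0]},{"xyz":[0,0,-7],"rot":[0,0,0]},{"xyz":[0,0,-3],"rot":[0,0,0]},{"xyz":[0,0,-2],"rot":[0,0,0]}]}}

```text
clock: 31.0
ee_pos: [0.6465, -0.3559, 0.076]
eef_rot: [-0.231, 3.124, -0.01]
ft_force: [0.7, -0.1, -1.6]
finger_gap: 0.0159
```

```bash
python3 -c "
from h import *
go(640,-360,70,97.65)
"
```

```text
t 31.0 p [ 646.5 -355.9   76. ] psi 98.5 d [-6.5 -4.1 -6. ] rot [ 0.005  0.009 -0.014] q1 -0.28 q6 -1.14 F [ 0.7 -0.1 -1.6] gap 15.9
```

>>> {"fn": "servo_tool", "kwargs": {"targets": [{"xyz":[0,0,-3],"rot":[0.005,0.009,0]},{"xyz":[0,0,-3],"rot":[0,0,0]},{"xyz":[0,0,-2],"rot":[0,0,0]}]}}

```text
clock: 31.3
ee_pos: [0.6474, -0.3569, 0.0698]
eef_rot: [-0.231, 3.13, -0.003]
ft_force: [0.2, 0.6, 2.5]
finger_gap: 0.0152
```

```bash
python3 -c "
from h import *
go(640,-360,70,97.65)
"
```

```text
t 31.3 p [ 647.4 -356.9   69.8] psi 98.5 d [-7.4 -3.1  0.2] rot [ 0.002  0.003 -0.014] q1 -0.29 q6 -1.14 F [0.2 0.6 2.5] gap 15.2
```

Landed. Release and rise.

>>> {"fn": "servo_tool", "kwargs": {"targets": [{"xyz":[0,0,0],"rot":[0,0,0]},{"xyz":[0,0,0],"rot":[0,0,0]},{"xyz":[0,0,0],"rot":[0,0,0]},{"xyz":[0,0,0],"rot":[0,0,0]},{"xyz":[0,0,0],"rot":[0,0,0]},{"xyz":[0,0,20],"rot":[0,0,0]},{"xyz":[0,0,45],"rot":[0,0,0]},{"xyz":[0,0,45],"rot":[0,0,0]}], "fingers": 85}}

```text
clock: 32.1
ee_pos: [0.6441, -0.3557, 0.1758]
eef_rot: [0.23, -3.123, -0.006]
ft_force: [0.3, -0.4, -0.1]
finger_gap: 0.0849
```

```bash
cat >> h.py <<'E'
def bars(n,tag=None,pre=None):
    if pre: z=np.load(f'pics/{pre}.npz'); im,d=z['im'],z['d']
    else: im,d=grab(n,tag)
    W=world(n,d); H=hsv(im); Q=inm(W)
    m=(H[...,0]>4)&(H[...,0]<16)&(H[...,1]>130)&(abs(Q[...,0])<45)&(abs(Q[...,1])<65)&(abs(W[...,2]-.074)<.005)
    nn,l,s,c=cv2.connectedComponentsWithStats(m.astype(np.uint8))
    for i in range(1,nn):
        if s[i,4]>5: print(n,'bar',rect(W[l==i]),'mould',np.nanmean(Q[l==i],0).round(1), rect(Q[l==i]/1000))
E
python3 -c "
from h import *
bars('top',pre='t22'); bars('scene',pre='s22')
p=[mw(a,b).round(1) for a in(-26,26) for b in (-22,22)]; print(p)
z=np.load('pics/t22.npz'); im=z['im'];cv2.imwrite('pics/c22.png',cv2.resize(im[125:200,225:375],None,fx=5,fy=5,interpolation=2))
go(*mw(-26,22),150,7.65)
"
```

```text
top bar (array([640.3,  -6.3]), array([12.4, 18.8]), 6.5, 47) mould [24.9 21.6 74. ] (array([25.4, 21.5]), array([18.8, 12.4]), 88.85, 47)
top bar (array([593.9, -56.1]), array([12.2, 19. ]), 4.87, 46) mould [-27.7 -21.7  74.6] (array([-27.2, -21.7]), array([19. , 12.2]), 87.21, 46)
top bar (array([588.2, -12.9]), array([11.9, 20.7]), 7.52, 48) mould [-27.5  22.2  73.8] (array([-27.2,  21.9]), array([20.7, 11.9]), 89.87, 48)
scene bar (array([596.8, -54.7]), array([17.2, 20.7]), 8.81, 49) mould [-24.6 -21.   73.9] (array([-24.2, -20.6]), array([17.2, 20.7]), 1.16, 49)
scene bar (array([589.2, -11.9]), array([22.3, 15.1]), 87.18, 49) mould [-24.7  22.5  73.9] (array([-26. ,  22.7]), array([22.3, 15.1]), 79.53, 49)
scene bar (array([641.5,  -5.2]), array([15.2, 21. ]), 8.81, 49) mould [27.7 22.4 74.1] (array([26.7, 22.4]), array([15.2, 21. ]), 1.16, 49)
[array([595.2, -56.3]), array([589.3, -12.7]), array([646.7, -49.3]), array([640.8,  -5.7])]
t 32.1 p [ 644.1 -355.7  175.8] psi 98.4 d [-54.8 343.  -25.8] rot [ 0.005 -0.01   1.557] q1 -0.29 q6 -1.14 F [ 0.3 -0.4 -0.1] gap 84.9
```

View pics/c22.png

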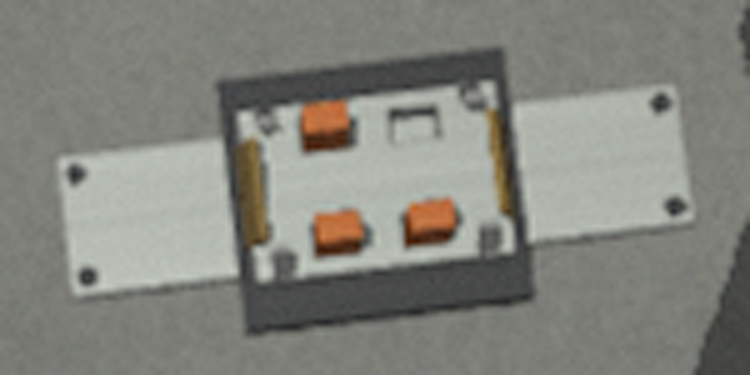

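>>> {"fn": "servo_tool", "kwargs": {"targets": [{"xyz":[-6,34,10],"rot":[0.005,-0.01,0.14]},{"xyz":[-6,34,0],"rot":[0,0,0.14]},{"xyz":[-6,34,0],"rot":[0,0,0.14]},{"xyz":[-6,34,0],"rot":[0,0,0.14]},{"xyz":[-6,34,0],"rot":[0,0,0.14]},{"xyz":[-6,34,0],"rot":[0,0,0.14]},{"xyz":[-6,34,0],"rot":[0,0,0.14]},{"xyz":[-6,34,0],"rot":[0,0,0.14]}], "fingers": 36}}

```text
clock: 32.9
ee_pos: [0.5976, -0.0808, 0.1982]
eef_rot: [-1.896, 2.479, 0.004]
ft_force: [0.5, -0.1, 0.2]
finger_gap: 0.0358
```

```bash
python3 -c "
from h import *
go(*mw(-26,22),130,7.65)
"
```

```text
t 32.9 p [597.6 -80.8 198.2] psi 164.8 d [ -8.3  68.1 -68.2] rot [-0.017  0.012  0.398] q1 0.13 q6 -0.39 F [ 0.5 -0.1  0.2] gap 35.8
```

>>> {"fn": "servo_tool", "kwargs": {"targets": [{"xyz":[-3,22,-10],"rot":[-0.017,0.012,0.14]},{"xyz":[-3,22,-20],"rot":[0,0,0.14]},{"xyz":[-2,22,-20],"rot":[0,0,0.12]},{"xyz":[0,0,-10],"rot":[0,0,0]},{"xyz":[0,0,0],"rot":[0,0,0]}]}}

```text
clock: 33.4
ee_pos: [0.5894, -0.0078, 0.1399]
eef_rot: [-2.387, 2.033, -0.009]
ft_force: [0.0, 0.2, -0.5]
finger_gap: 0.0358
```

```bash
python3 -c "
from h import *
go(*mw(-26,22),100,7.65)
"
```

```text
t 33.4 p [589.4  -7.8 139.9] psi -170.8 d [ -0.1  -4.8 -39.9] rot [-0.001  0.009 -0.026] q1 0.26 q6 -0.1 F [ 0.   0.2 -0.5] gap 35.8
```

>>> {"fn": "servo_tool", "kwargs": {"targets": [{"xyz":[0,-5,-15],"rot":[-0.001,0.009,-0.026]},{"xyz":[0,0,-20],"rot":[0,0,0]},{"xyz":[0,0,0],"rot":[0,0,0]}]}}

```text
clock: 33.7
ee_pos: [0.5908, -0.0153, 0.1047]
eef_rot: [-2.355, 2.077, -0.003]
ft_force: [-1.3, -0.2, -0.4]
finger_gap: 0.0358
```

```bash
python3 -c "
from h import *
go(*mw(-26,22),42,7.65)
"
```

```text
t 33.7 p [590.8 -15.3 104.7] psi -172.8 d [ -1.5   2.6 -62.7] rot [-0.     0.002  0.008] q1 0.25 q6 -0.12 F [-1.3 -0.2 -0.4] gap 35.8
```

>>> {"fn": "servo_tool", "kwargs": {"targets": [{"xyz":[-1,2,-15],"rot":[0,0,0.008]},{"xyz":[0,0,-15],"rot":[0,0,0]},{"xyz":[0,0,0],"rot":[0,0,0]}]}}

```text
clock: 34.0
ee_pos: [0.5918, -0.0163, 0.0758]
eef_rot: [-2.355, 2.074, -0.007]
ft_force: [-0.1, -0.5, -0.1]
finger_gap: 0.0362
```

```bash
python3 -c "
from h import *
go(*mw(-26,22),42,7.65)
"
```

```text
t 34.0 p [591.8 -16.3  75.8] psi -172.7 d [ -2.5   3.6 -33.8] rot [0.    0.006 0.007] q1 0.25 q6 -0.12 F [-0.1 -0.5 -0.1] gap 36.2
```

>>> {"fn": "servo_tool", "kwargs": {"targets": [{"xyz":[-3,4,-12],"rot":[0,0.006,0.007]},{"xyz":[0,0,-12],"rot":[0,0,0]},{"xyz":[0,0,-8],"rot":[0,0,0]},{"xyz":[0,0,0],"rot":[0,0,0]}]}}

```text
clock: 34.4
ee_pos: [0.5904, -0.0131, 0.0438]
eef_rot: [-2.361, 2.069, -0.004]
ft_force: [-0.3, -0.5, -0.3]
finger_gap: 0.0359
```

```bash
python3 -c "
from h import *
go(*mw(-26,22),43,7.65)
"
```

```text
t 34.4 p [590.4 -13.1  43.8] psi -172.4 d [-1.1  0.4 -0.8] rot [-0.     0.003  0.002] q1 0.25 q6 -0.12 F [-0.3 -0.5 -0.3] gap 35.9
```

>>> {"fn": "servo_tool", "kwargs": {"targets": [{"xyz":[-1,0,-1],"rot":[0,0,0]},{"xyz":[0,0,0],"rot":[0,0,0]},{"xyz":[0,0,0],"rot":[0,0,0]},{"xyz":[0,0,0],"rot":[0,0,0]},{"xyz":[0,0,15],"rot":[0,0,0]},{"xyz":[0,0,25],"rot":[0,0,0]},{"xyz":[0,0,35],"rot":[0,0,0]},{"xyz":[0,0,35],"rot":[0,0,0]}], "fingers": 5, "force": 60}}

```text
clock: 35.2
ee_pos: [0.5857, -0.0135, 0.1513]
eef_rot: [2.357, -2.067, -0.008]
ft_force: [0.4, 0.0, 0.3]
finger_gap: 0.0132
```

```bash
python3 -c "
from h import *
go(462,270,120,0)
"
```

```text
t 35.2 p [585.7 -13.5 151.3] psi -172.5 d [-123.7  283.5  -31.3] rot [ 0.001 -0.008 -0.131] q1 0.25 q6 -0.12 F [0.4 0.  0.3] gap 13.2
```

>>> {"fn": "servo_tool", "kwargs": {"targets": [{"xyz":[-15,44,0],"rot":[0,-0.008,-0.03]},{"xyz":[-15,44,0],"rot":[0,0,-0.03]},{"xyz":[-15,44,0],"rot":[0,0,-0.03]},{"xyz":[-15,44,0],"rot":[0,0,-0.03]},{"xyz":[-15,44,0],"rot":[0,0,0]},{"xyz":[-15,44,0],"rot":[0,0,0]},{"xyz":[-15,44,0],"rot":[0,0,0]},{"xyz":[-15,44,0],"rot":[0,0,0]}]}}

```text
clock: 36.0
ee_pos: [0.4661, 0.3464, 0.1623]
eef_rot: [-2.203, 2.213, -0.018]
ft_force: [1.2, -0.1, -0.9]
finger_gap: 0.0133
```

```bash
python3 -c "
from h import *
go(462,352,70,0)
"
```

```text
t 36.0 p [466.1 346.4 162.3] psi 179.7 d [ -4.1   5.6 -92.3] rot [-0.005  0.021  0.005] q1 0.93 q6 -0.94 F [ 1.2 -0.1 -0.9] gap 13.3
```

>>> {"fn": "servo_tool", "kwargs": {"targets": [{"xyz":[-4,5,-25],"rot":[-0.005,0.02,0.005]},{"xyz":[0,0,-30],"rot":[0,0,0]},{"xyz":[0,0,-30],"rot":[0,0,0]},{"xyz":[0,0,0],"rot":[0,0,0]}]}}

```text
clock: 36.4
ee_pos: [0.4598, 0.3604, 0.0776]
eef_rot: [-2.228, 2.202, 0.001]
ft_force: [-0.1, -0.6, 0.4]
finger_gap: 0.0133
```

```bash
python3 -c "
from h import *
go(462,352,37,0)
"
```

```text
t 36.4 p [459.8 360.4  77.6] psi -179.3 d [  2.2  -8.4 -40.6] rot [-0.007  0.006 -0.012] q1 0.94 q6 -0.93 F [-0.1 -0.6  0.4] gap 13.3
```

>>> {"fn": "servo_tool", "kwargs": {"targets": [{"xyz":[2,-8,-18],"rot":[-0.007,0.006,0]},{"xyz":[0,0,-12],"rot":[0,0,0]},{"xyz":[0,0,-8],"rot":[0,0,0]},{"xyz":[0,0,0],"rot":[0,0,0]}]}}

```text
clock: 36.8
ee_pos: [0.4643, 0.3546, 0.0428]
eef_rot: [-2.23, 2.201, -0.002]
ft_force: [-0.7, -0.6, -0.4]
finger_gap: 0.0129
```

```bash
python3 -c "
from h import *
go(462,352,35,0)
"
```

```text
t 36.8 p [464.3 354.6  42.8] psi -179.3 d [-2.3 -2.6 -7.8] rot [-0.005  0.006 -0.013] q1 0.93 q6 -0.92 F [-0.7 -0.6 -0.4] gap 12.9
```

>>> {"fn": "servo_tool", "kwargs": {"targets": [{"xyz":[0,0,-5],"rot":[-0.005,0.006,0]},{"xyz":[0,0,-3],"rot":[0,0,0]},{"xyz":[0,0,-1],"rot":[0,0,0]}]}}

```text
clock: 37.1
ee_pos: [0.4656, 0.3562, 0.0358]
eef_rot: [-2.233, 2.203, -0.0]
ft_force: [-0.3, 0.7, 0.7]
finger_gap: 0.013
```

>>> {"fn": "servo_tool", "kwargs": {"targets": [{"xyz":[0,0,0],"rot":[0,0,0]},{"xyz":[0,0,0],"rot":[0,0,0]},{"xyz":[0,0,0],"rot":[0,0,0]},{"xyz":[0,0,25],"rot":[0,0,0]},{"xyz":[0,0,40],"rot":[0,0,0]},{"xyz":[0,0,40],"rot":[0,0,0]}], "fingers": 36}}

```text
clock: 37.7
ee_pos: [0.4627, 0.353, 0.1382]
eef_rot: [2.229, -2.201, 0.002]
ft_force: [1.0, 1.0, 0.9]
finger_gap: 0.0358
```

```bash
python3 -c "
from h import *
go(*mw(-26,-22),150,7.65)
bars('scene','s23')
"
```

```text
t 37.7 p [462.7 353.  138.2] psi -179.3 d [ 132.4 -409.3   11.8] rot [ 0.008 -0.005  0.121] q1 0.93 q6 -0.92 F [1.  1.  0.9] gap 35.8
scene bar (array([595.4, -55.8]), array([16.3, 20.9]), 1.37, 47) mould [-24.6 -21.5  74.1] (array([-25.7, -21.6]), array([20.9, 16.3]), 83.72, 47)
scene bar (array([643. ,  -4.7]), array([22.5, 14.3]), 89.39, 49) mould [27.8 22.1 74.1] (array([28.3, 22.8]), array([22.5, 14.3]), 81.74, 49)
```

View pics/s23.png

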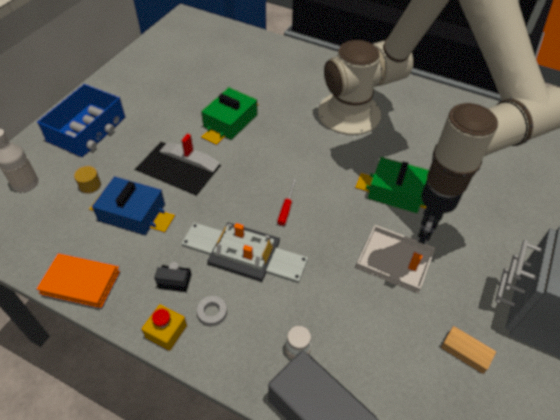

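>>> {"fn": "servo_tool", "kwargs": {"targets": [{"xyz":[22,-44,10],"rot":[0.008,-0.005,0.03]},{"xyz":[22,-44,0],"rot":[0,0,0.03]},{"xyz":[22,-44,0],"rot":[0,0,0.03]},{"xyz":[22,-44,0],"rot":[0,0,0.03]},{"xyz":[22,-44,0],"rot":[0,0,0]},{"xyz":[22,-44,0],"rot":[0,0,0]},{"xyz":[22,-44,0],"rot":[0,0,0]},{"xyz":[22,-44,0],"rot":[0,0,0]}]}}

```text
clock: 38.55
ee_pos: [0.6444, 0.0045, 0.163]
eef_rot: [-2.362, 2.021, -0.004]
ft_force: [0.6, 0.6, 0.4]
finger_gap: 0.0358
```

```bash
python3 -c "
from h import *
go(*mw(26,22),110,7.65)
"
```

```text
t 38.55 p [644.4   4.5 163. ] psi -171.1 d [ -3.5 -10.2 -53. ] rot [-0.023  0.023 -0.022] q1 0.25 q6 -0.08 F [0.6 0.6 0.4] gap 35.8
```

>>> {"fn": "servo_tool", "kwargs": {"targets": [{"xyz":[-4,-10,-20],"rot":[-0.023,0.023,-0.022]},{"xyz":[0,0,-25],"rot":[0,0,0]},{"xyz":[0,0,-10],"rot":[0,0,0]},{"xyz":[0,0,0],"rot":[0,0,0]}]}}

```text
clock: 38.95
ee_pos: [0.6416, -0.0126, 0.1052]
eef_rot: [2.351, -2.082, 0.002]
ft_force: [-0.6, 1.8, 0.9]
finger_gap: 0.0358
```

```bash
python3 -c "
from h import *
go(*mw(26,22),43,7.65)
"
```

```text
t 38.95 p [641.6 -12.6 105.2] psi -173.0 d [ -0.7   6.9 -62.2] rot [0.002 0.    0.012] q1 0.23 q6 -0.11 F [-0.6  1.8  0.9] gap 35.8
```

>>> {"fn": "servo_tool", "kwargs": {"targets": [{"xyz":[0,7,-10],"rot":[0,0,0.012]},{"xyz":[0,0,-18],"rot":[0,0,0]},{"xyz":[0,0,0],"rot":[0,0,0]}]}}

```text
clock: 39.25
ee_pos: [0.6421, -0.002, 0.0779]
eef_rot: [-2.369, 2.061, -0.006]
ft_force: [-0.2, 0.5, -0.4]
finger_gap: 0.036
```

```bash
python3 -c "
from h import *
go(*mw(26,22),43,7.65)
"
```

```text
t 39.25 p [642.1  -2.   77.9] psi -172.1 d [ -1.3  -3.7 -34.9] rot [ 0.001  0.004 -0.005] q1 0.25 q6 -0.11 F [-0.2  0.5 -0.4] gap 36.0
```

>>> {"fn": "servo_tool", "kwargs": {"targets": [{"xyz":[-1,-4,-12],"rot":[0,0.004,-0.005]},{"xyz":[0,0,-12],"rot":[0,0,0]},{"xyz":[0,0,-9],"rot":[0,0,0]},{"xyz":[0,0,0],"rot":[0,0,0]}]}}

```text
clock: 39.65
ee_pos: [0.6423, -0.004, 0.0448]
eef_rot: [-2.367, 2.063, -0.005]
ft_force: [-0.1, -0.2, -0.6]
finger_gap: 0.036
```

```bash
python3 -c "
from h import *
go(*mw(26,22),43,7.65)
"
```

```text
t 39.65 p [642.3  -4.   44.8] psi -172.2 d [-1.5 -1.7 -1.8] rot [ 0.001  0.004 -0.003] q1 0.25 q6 -0.11 F [-0.1 -0.2 -0.6] gap 36.0
```

>>> {"fn": "servo_tool", "kwargs": {"targets": [{"xyz":[-1,-2,-2],"rot":[0,0,0]},{"xyz":[0,0,0],"rot":[0,0,0]},{"xyz":[0,0,0],"rot":[0,0,0]},{"xyz":[0,0,0],"rot":[0,0,0]},{"xyz":[0,0,15],"rot":[0,0,0]},{"xyz":[0,0,25],"rot":[0,0,0]},{"xyz":[0,0,35],"rot":[0,0,0]},{"xyz":[0,0,35],"rot":[0,0,0]}], "fingers": 5}}

```text
clock: 40.45
ee_pos: [0.6377, -0.0072, 0.1506]
eef_rot: [2.361, -2.062, -0.007]
ft_force: [-0.1, 0.4, 0.0]
finger_gap: 0.013
```

```bash
python3 -c "
from h import *
go(462,308,150,0)
"
```

```text
t 40.45 p [637.7  -7.2 150.6] psi -172.2 d [-175.7  315.2   -0.6] rot [ 0.002 -0.008 -0.135] q1 0.24 q6 -0.11 F [-0.1  0.4  0. ] gap 13.0
```

>>> {"fn": "servo_tool", "kwargs": {"targets": [{"xyz":[-22,38,0],"rot":[0,-0.008,-0.03]},{"xyz":[-22,38,0],"rot":[0,0,-0.03]},{"xyz":[-22,38,0],"rot":[0,0,-0.03]},{"xyz":[-22,38,0],"rot":[0,0,-0.03]},{"xyz":[-22,38,0],"rot":[0,0,0]},{"xyz":[-22,38,0],"rot":[0,0,0]},{"xyz":[-22,38,0],"rot":[0,0,0]},{"xyz":[-22,38,0],"rot":[0,0,0]}]}}

```text
clock: 41.25
ee_pos: [0.4627, 0.3033, 0.1627]
eef_rot: [-2.207, 2.206, -0.023]
ft_force: [0.4, 0.9, -0.8]
finger_gap: 0.0135
```

```bash
python3 -c "
from h import *
go(462,308,100,0)
"
```

```text
t 41.25 p [462.7 303.3 162.7] psi -180.0 d [ -0.7   4.7 -62.7] rot [-0.005  0.026 -0.   ] q1 0.88 q6 -0.89 F [ 0.4  0.9 -0.8] gap 13.5
```

>>> {"fn": "servo_tool", "kwargs": {"targets": [{"xyz":[-1,0,-20],"rot":[-0.005,0.026,0]},{"xyz":[0,0,-30],"rot":[0,0,0]},{"xyz":[0,0,0],"rot":[0,0,0]}]}}

```text
clock: 41.55
ee_pos: [0.4593, 0.3106, 0.1146]
eef_rot: [-2.229, 2.203, 0.002]
ft_force: [-0.6, -0.9, -1.3]
finger_gap: 0.0133
```

```bash
python3 -c "
from h import *
go(462,308,37,0)
"
```

```text
t 41.55 p [459.3 310.6 114.6] psi -179.3 d [  2.7  -2.6 -77.6] rot [-0.006  0.004 -0.011] q1 0.89 q6 -0.87 F [-0.6 -0.9 -1.3] gap 13.3
```

>>> {"fn": "servo_tool", "kwargs": {"targets": [{"xyz":[2,-3,-25],"rot":[-0.006,0.004,0]},{"xyz":[0,0,-25],"rot":[0,0,0]},{"xyz":[0,0,-15],"rot":[0,0,0]},{"xyz":[0,0,0],"rot":[0,0,0]}]}}

```text
clock: 41.95
ee_pos: [0.465, 0.3095, 0.0537]
eef_rot: [-2.228, 2.2, -0.003]
ft_force: [0.1, -0.8, 0.6]
finger_gap: 0.013
```

```bash
python3 -c "
from h import *
go(462,308,36,0)
"
```

```text
t 41.95 p [465.  309.5  53.7] psi -179.3 d [ -3.   -1.5 -17.7] rot [-0.006  0.008 -0.012] q1 0.88 q6 -0.87 F [ 0.1 -0.8  0.6] gap 13.0
```

>>> {"fn": "servo_tool", "kwargs": {"targets": [{"xyz":[-2,-2,-8],"rot":[-0.006,0.008,0]},{"xyz":[0,0,-6],"rot":[0,0,0]},{"xyz":[0,0,-3],"rot":[0,0,0]},{"xyz":[0,0,0],"rot":[0,0,0]}]}}

```text
clock: 42.35
ee_pos: [0.4655, 0.3089, 0.0401]
eef_rot: [-2.23, 2.203, -0.001]
ft_force: [-0.8, -0.1, -0.2]
finger_gap: 0.0128
```

```bash
python3 -c "
from h import *
go(462,308,36,0)
"
```

```text
t 42.35 p [465.5 308.9  40.1] psi -179.3 d [-3.5 -0.9 -4.1] rot [-0.005  0.006 -0.012] q1 0.88 q6 -0.87 F [-0.8 -0.1 -0.2] gap 12.8
```

>>> {"fn": "servo_tool", "kwargs": {"targets": [{"xyz":[0,0,-4],"rot":[-0.004,0.005,0]},{"xyz":[0,0,-2],"rot":[0,0,0]}]}}

```text
clock: 42.55
ee_pos: [0.4661, 0.3095, 0.0348]
eef_rot: [-2.234, 2.206, 0.0]
ft_force: [-0.0, -0.4, -0.2]
finger_gap: 0.0131
```

>>> {"fn": "servo_tool", "kwargs": {"targets": [{"xyz":[0,0,0],"rot":[0,0,0]},{"xyz":[0,0,0],"rot":[0,0,0]},{"xyz":[0,0,0],"rot":[0,0,0]},{"xyz":[0,0,25],"rot":[0,0,0]},{"xyz":[0,0,40],"rot":[0,0,0]},{"xyz":[0,0,40],"rot":[0,0,0]}], "fingers": 36}}

```text
clock: 43.15
ee_pos: [0.4627, 0.3061, 0.1365]
eef_rot: [2.225, -2.199, 0.0]
ft_force: [1.5, 0.0, 0.1]
finger_gap: 0.0361
```

```bash
python3 -c "
from h import *
go(*mw(-26,-22),150,7.65)
bars('scene','s24')
im=cv2.imread('pics/s24.png'); cv2.imwrite('pics/c24.png',cv2.resize(im[190:310,320:480],None,fx=4,fy=4))
"
```

```text
t 43.15 p [462.7 306.1 136.5] psi -179.3 d [ 132.4 -362.4   13.5] rot [ 0.01  -0.008  0.122] q1 0.88 q6 -0.86 F [1.5 0.  0.1] gap 36.1
scene bar (array([596.4, -55.1]), array([16.2, 20.6]), 9.23, 51) mould [-24.8 -21.4  73.3] (array([-24.6, -21. ]), array([16.2, 20.6]), 1.58, 51)
```

View pics/c24.png

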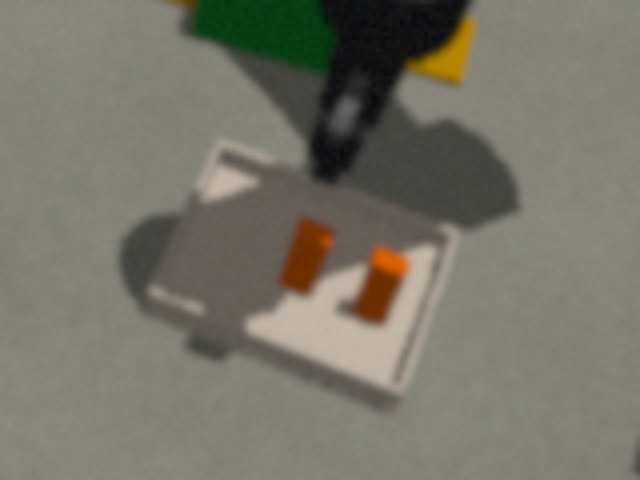

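Both bars stand in the tray. Third bar.

>>> {"fn": "servo_tool", "kwargs": {"targets": [{"xyz":[17,-44,10],"rot":[0.01,-0.008,0.03]},{"xyz":[17,-44,0],"rot":[0,0,0.03]},{"xyz":[17,-44,0],"rot":[0,0,0.03]},{"xyz":[17,-44,0],"rot":[0,0,0.03]},{"xyz":[17,-44,0],"rot":[0,0,0]},{"xyz":[17,-44,0],"rot":[0,0,0]},{"xyz":[17,-44,0],"rot":[0,0,0]},{"xyz":[17,-44,0],"rot":[0,0,0]}]}}

```text
clock: 44.0
ee_pos: [0.6067, -0.0479, 0.1612]
eef_rot: [-2.362, 2.023, -0.006]
ft_force: [1.3, 1.5, -0.3]
finger_gap: 0.0359
```

```bash
python3 -c "
from h import *
go(*mw(-26,-22),110,7.65)
"
```

```text
t 44.0 p [606.7 -47.9 161.2] psi -171.2 d [-11.5  -8.4 -51.2] rot [-0.021  0.024 -0.021] q1 0.18 q6 -0.01 F [ 1.3  1.5 -0.3] gap 35.9
```

>>> {"fn": "servo_tool", "kwargs": {"targets": [{"xyz":[-12,-7,-20],"rot":[-0.021,0.024,-0.021]},{"xyz":[0,0,-25],"rot":[0,0,0]},{"xyz":[0,0,-10],"rot":[0,0,0]},{"xyz":[0,0,0],"rot":[0,0,0]}]}}

```text
clock: 44.4
ee_pos: [0.5965, -0.0628, 0.1049]
eef_rot: [-2.351, 2.082, -0.005]
ft_force: [-0.9, 0.9, -0.1]
finger_gap: 0.036
```

```bash
python3 -c "
from h import *
go(*mw(-26,-22),43,7.65)
"
```

```text
t 44.4 p [596.5 -62.8 104.9] psi -173.0 d [ -1.3   6.5 -61.9] rot [0.001 0.003 0.012] q1 0.17 q6 -0.05 F [-0.9  0.9 -0.1] gap 36.0
```

>>> {"fn": "servo_tool", "kwargs": {"targets": [{"xyz":[-1,6,-10],"rot":[0,0.003,0.012]},{"xyz":[0,0,-18],"rot":[0,0,0]},{"xyz":[0,0,0],"rot":[0,0,0]}]}}

```text
clock: 44.7
ee_pos: [0.597, -0.0543, 0.078]
eef_rot: [-2.367, 2.061, -0.006]
ft_force: [-0.3, 0.5, 0.2]
finger_gap: 0.036
```

```bash
python3 -c "
from h import *
go(*mw(-26,-22),43,7.65)
"
```

```text
t 44.7 p [597.  -54.3  78. ] psi -172.1 d [ -1.8  -1.9 -35. ] rot [ 0.     0.004 -0.004] q1 0.18 q6 -0.04 F [-0.3  0.5  0.2] gap 36.0
```

>>> {"fn": "servo_tool", "kwargs": {"targets": [{"xyz":[-2,-2,-12],"rot":[0,0.004,-0.004]},{"xyz":[0,0,-12],"rot":[0,0,0]},{"xyz":[0,0,-9],"rot":[0,0,0]},{"xyz":[0,0,0],"rot":[0,0,0]}]}}

```text
clock: 45.1
ee_pos: [0.5964, -0.0546, 0.0448]
eef_rot: [-2.366, 2.062, -0.005]
ft_force: [-0.8, -0.2, -0.2]
finger_gap: 0.0364
```

```bash
python3 -c "
from h import *
go(*mw(-26,-22),43,7.65)
"
```

```text
t 45.1 p [596.4 -54.6  44.8] psi -172.1 d [-1.3 -1.6 -1.8] rot [-0.     0.004 -0.004] q1 0.18 q6 -0.04 F [-0.8 -0.2 -0.2] gap 36.4
```

>>> {"fn": "servo_tool", "kwargs": {"targets": [{"xyz":[-1,-2,-2],"rot":[0,0,0]},{"xyz":[0,0,0],"rot":[0,0,0]},{"xyz":[0,0,0],"rot":[0,0,0]},{"xyz":[0,0,0],"rot":[0,0,0]},{"xyz":[0,0,15],"rot":[0,0,0]},{"xyz":[0,0,25],"rot":[0,0,0]},{"xyz":[0,0,35],"rot":[0,0,0]},{"xyz":[0,0,35],"rot":[0,0,0]}], "fingers": 5}}

```text
clock: 45.9
ee_pos: [0.5917, -0.0575, 0.151]
eef_rot: [2.363, -2.062, -0.007]
ft_force: [-0.0, -0.4, 0.4]
finger_gap: 0.0134
```

>>> {"fn": "servo_tool", "kwargs": {"targets": [{"xyz":[-17,40,0],"rot":[0,-0.008,-0.03]},{"xyz":[-17,40,0],"rot":[0,0,-0.03]},{"xyz":[-17,40,0],"rot":[0,0,-0.03]},{"xyz":[-17,40,0],"rot":[0,0,-0.03]},{"xyz":[-17,40,0],"rot":[0,0,0]},{"xyz":[-17,40,0],"rot":[0,0,0]},{"xyz":[-17,40,0],"rot":[0,0,0]},{"xyz":[-15,36,0],"rot":[0,0,0]}]}}

```text
clock: 46.7
ee_pos: [0.4589, 0.2656, 0.1622]
eef_rot: [-2.207, 2.205, -0.023]
ft_force: [0.3, -0.3, -0.3]
finger_gap: 0.013
```

```bash
python3 -c "
from h import *
go(462,264,100,0)
"
```

```text
t 46.7 p [458.9 265.6 162.2] psi -180.0 d [  3.1  -1.6 -62.2] rot [-0.005  0.026 -0.001] q1 0.84 q6 -0.85 F [ 0.3 -0.3 -0.3] gap 13.0
```

>>> {"fn": "servo_tool", "kwargs": {"targets": [{"xyz":[3,-6,-20],"rot":[-0.005,0.026,0]},{"xyz":[0,0,-30],"rot":[0,0,0]},{"xyz":[0,0,0],"rot":[0,0,0]}]}}

```text
clock: 47.0
ee_pos: [0.4605, 0.2667, 0.1137]
eef_rot: [-2.23, 2.204, 0.001]
ft_force: [-0.3, 0.5, -1.2]
finger_gap: 0.0133
```

```bash
python3 -c "
from h import *
go(462,264,37,0)
"
```

```text
t 47.0 p [460.5 266.7 113.7] psi -179.3 d [  1.5  -2.7 -76.7] rot [-0.005  0.004 -0.012] q1 0.83 q6 -0.82 F [-0.3  0.5 -1.2] gap 13.3
```

>>> {"fn": "servo_tool", "kwargs": {"targets": [{"xyz":[1,-3,-25],"rot":[-0.005,0.004,0]},{"xyz":[0,0,-25],"rot":[0,0,0]},{"xyz":[0,0,-15],"rot":[0,0,0]},{"xyz":[0,0,0],"rot":[0,0,0]}]}}

```text
clock: 47.4
ee_pos: [0.4649, 0.2653, 0.0524]
eef_rot: [-2.229, 2.201, -0.003]
ft_force: [1.3, -0.6, 0.3]
finger_gap: 0.0132
```

```bash
python3 -c "
from h import *
go(462,264,36,0)
"
```

```text
t 47.4 p [464.9 265.3  52.4] psi -179.3 d [ -2.9  -1.3 -16.4] rot [-0.005  0.008 -0.013] q1 0.82 q6 -0.81 F [ 1.3 -0.6  0.3] gap 13.2
```

>>> {"fn": "servo_tool", "kwargs": {"targets": [{"xyz":[-2,-1,-8],"rot":[-0.005,0.008,0]},{"xyz":[0,0,-6],"rot":[0,0,0]},{"xyz":[0,0,-3],"rot":[0,0,0]},{"xyz":[0,0,-2],"rot":[0,0,0]}]}}

```text
clock: 47.8
ee_pos: [0.4655, 0.2659, 0.0368]
eef_rot: [-2.231, 2.202, -0.001]
ft_force: [-0.2, 0.0, 0.3]
finger_gap: 0.0133
```

```bash
python3 -c "
from h import *
go(462,264,36,0)
"
```

```text
t 47.8 p [465.5 265.9  36.8] psi -179.3 d [-3.5 -1.9 -0.8] rot [-0.005  0.006 -0.013] q1 0.82 q6 -0.81 F [-0.2  0.   0.3] gap 13.3
```

>>> {"fn": "servo_tool", "kwargs": {"targets": [{"xyz":[0,0,-1.5],"rot":[0,0,0]},{"xyz":[0,0,-0.5],"rot":[0,0,0]}]}}

```text
clock: 48.0
ee_pos: [0.4658, 0.2661, 0.0351]
eef_rot: [-2.23, 2.201, -0.001]
ft_force: [0.2, -0.4, -0.6]
finger_gap: 0.0132
```

>>> {"fn": "servo_tool", "kwargs": {"targets": [{"xyz":[0,0,0],"rot":[0,0,0]},{"xyz":[0,0,0],"rot":[0,0,0]},{"xyz":[0,0,0],"rot":[0,0,0]},{"xyz":[0,0,25],"rot":[0,0,0]},{"xyz":[0,0,40],"rot":[0,0,0]},{"xyz":[0,0,40],"rot":[0,0,0]}], "fingers": 36}}

```text
clock: 48.6
ee_pos: [0.4625, 0.2631, 0.1375]
eef_rot: [2.231, -2.203, 0.0]
ft_force: [0.3, 1.6, -0.3]
finger_gap: 0.0361
```

>>> {"fn": "servo_tool", "kwargs": {"targets": [{"xyz":[0,0,40],"rot":[0.01,-0.008,0]},{"xyz":[10,-30,10],"rot":[0,0,-0.14]},{"xyz":[10,-40,0],"rot":[0,0,-0.14]},{"xyz":[10,-40,0],"rot":[0,0,-0.14]},{"xyz":[10,-40,0],"rot":[0,0,-0.14]},{"xyz":[10,-40,0],"rot":[0,0,-0.14]},{"xyz":[10,-40,0],"rot":[0,0,-0.14]}], "fingers": 85}}

```text
clock: 49.3
ee_pos: [0.5264, 0.0321, 0.1998]
eef_rot: [-1.1, 2.913, -0.014]
ft_force: [0.9, -0.5, -0.8]
finger_gap: 0.0851
```

```bash
cat >> h.py <<'E'
def cov(n,tag,z0=.063):
    im,d=grab(n,tag); W=world(n,d); H=hsv(im)
    blue=(H[...,0]>105)&(H[...,0]<125)&(H[...,1]>120)
    roof=blue&(abs(W[...,2]-z0)<.006)&(W[...,0]>.45)&(W[...,0]<.8)&(W[...,1]>-.5)
    print('roof',rect(W[big(roof)]), np.nanmedian(W[roof][:,2]))
    hd=(abs(W[...,2]-z0-.027)<.006)&(W[...,0]>.5)&(W[...,0]<.8)&(W[...,1]>-.5)&(W[...,1]<.1)&(H[...,2]<80)
    print('handle',rect(W[big(hd)]),np.nanmedian(W[hd][:,2]))
    return W,H
E
python3 -c "
from h import *
for n in('scene','top'):
  W,H=cov(n,n+'25')
  m=(H[...,0]>4)&(H[...,0]<16)&(H[...,1]>130)&(abs(W[...,0]-.46)<.07)&(abs(W[...,1]-.31)<.08)
  nn,l,s,c=cv2.connectedComponentsWithStats(m.astype(np.uint8))
  for i in range(1,nn):
    if s[i,4]>5: print('bar',np.nanmean(W[l==i],0).round(3),np.nanmax(W[l==i][:,2]).round(3))
  st_=(W[...,2]>.012)&(W[...,2]<.024)&(W[...,0]>.2)&(W[...,0]<.56)&(W[...,1]<-.2)&(W[...,1]>-.5)&(H[...,1]<80)
  print('wedge',rect(W[big(st_)]))
go(647,-357,150,97.65)
"
```

```text
roof (array([ 646.9, -356. ]), array([113. , 143.8]), 8.26, 1526) 0.0635254314660944
handle (array([ 647.3, -355.8]), array([69.5, 20.3]), 5.99, 178) 0.08975198504244755
bar [0.471 0.266 0.046] 0.072
bar [0.471 0.309 0.046] 0.07
bar [0.47  0.355 0.046] 0.069
wedge (array([ 405.9, -333. ]), array([ 46.9, 158.3]), 1.47, 484)
roof (array([ 644.3, -356.7]), array([107.9, 138.3]), 8.47, 2315) 0.06335335621137778
handle (array([ 644.7, -356.5]), array([68.5, 17.4]), 7.63, 230) 0.0900442742433093
wedge (array([ 405.5, -337.6]), array([ 39., 155.]), 1.07, 755)
t 49.4 p [526.5  30.  199.4] psi 131.2 d [ 120.5 -387.   -49.4] rot [ 0.007  0.028 -0.586] q1 0.37 q6 -1.23 F [-0.9  1.   0. ] gap 84.8
```

View pics/scene25.png

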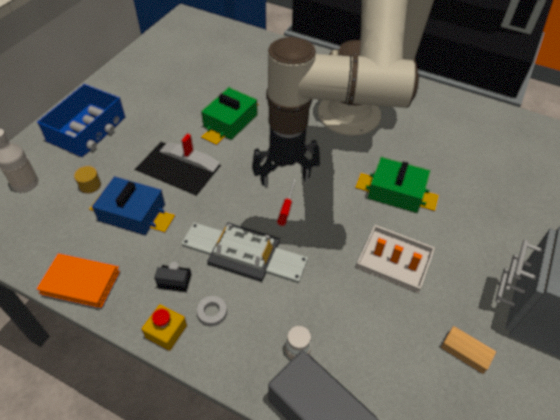

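View pics/top25.png

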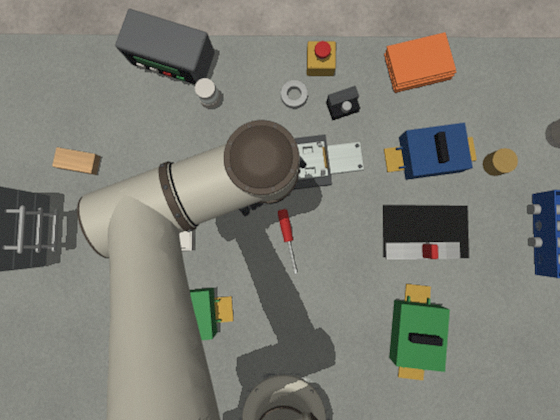

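>>> {"fn": "servo_tool", "kwargs": {"targets": [{"xyz":[15,-46,0],"rot":[0.007,0.028,-0.08]},{"xyz":[15,-46,0],"rot":[0,0,-0.08]},{"xyz":[15,-46,0],"rot":[0,0,-0.08]},{"xyz":[15,-46,0],"rot":[0,0,-0.08]},{"xyz":[15,-46,0],"rot":[0,0,-0.08]},{"xyz":[15,-46,0],"rot":[0,0,-0.07]},{"xyz":[15,-46,0],"rot":[0,0,-0.07]},{"xyz":[15,-46,0],"rot":[0,0,-0.04]}]}}

```text
clock: 50.2
ee_pos: [0.6491, -0.3415, 0.2007]
eef_rot: [-0.211, 3.128, 0.011]
ft_force: [1.2, 0.7, 0.1]
finger_gap: 0.0854
```

```bash
python3 -c "
from h import *
go(646,-356.5,120,98.2)
"
```

```text
t 50.2 p [ 649.1 -341.5  200.7] psi 97.7 d [ -3.1 -15.  -80.7] rot [-0.007  0.006  0.008] q1 -0.27 q6 -1.17 F [1.2 0.7 0.1] gap 85.4
```

>>> {"fn": "servo_tool", "kwargs": {"targets": [{"xyz":[-3,-15,-25],"rot":[-0.007,0.006,0.008]},{"xyz":[0,0,-30],"rot":[0,0,0]},{"xyz":[0,0,-25],"rot":[0,0,0]},{"xyz":[0,0,0],"rot":[0,0,0]}]}}

```text
clock: 50.6
ee_pos: [0.6468, -0.3636, 0.1157]
eef_rot: [-0.214, 3.133, -0.002]
ft_force: [-0.6, 0.8, -0.2]
finger_gap: 0.0845
```

```bash
python3 -c "
from h import *
go(646,-356.5,70,98.2)
"
```

```text
t 50.6 p [ 646.8 -363.6  115.7] psi 97.8 d [ -0.8   7.1 -45.7] rot [0.001 0.001 0.007] q1 -0.29 q6 -1.14 F [-0.6  0.8 -0.2] gap 84.5
```

>>> {"fn": "servo_tool", "kwargs": {"targets": [{"xyz":[-1,7,-15],"rot":[0,0,0.006]},{"xyz":[0,0,-15],"rot":[0,0,0]},{"xyz":[0,0,-10],"rot":[0,0,0]},{"xyz":[0,0,0],"rot":[0,0,0]}]}}

```text
clock: 51.0
ee_pos: [0.6482, -0.356, 0.0776]
eef_rot: [-0.229, 3.129, -0.007]
ft_force: [-0.3, 0.0, -0.3]
finger_gap: 0.085
```

```bash
python3 -c "
from h import *
go(646,-356.5,69,98.2)
"
```

```text
t 51.0 p [ 648.2 -356.    77.6] psi 98.4 d [-2.2 -0.5 -8.6] rot [ 0.004  0.005 -0.003] q1 -0.28 q6 -1.14 F [-0.3  0.  -0.3] gap 85.0
```

>>> {"fn": "servo_tool", "kwargs": {"targets": [{"xyz":[-2,-1,-6],"rot":[0.004,0.005,0]},{"xyz":[0,0,-3],"rot":[0,0,0]},{"xyz":[0,0,0],"rot":[0,0,0]}]}}

```text
clock: 51.3
ee_pos: [0.6476, -0.3577, 0.0705]
eef_rot: [-0.231, 3.13, -0.003]
ft_force: [0.1, -0.8, 0.4]
finger_gap: 0.0848
```

>>> {"fn": "servo_tool", "kwargs": {"targets": [{"xyz":[0,0,-1],"rot":[0,0,0]},{"xyz":[0,0,0],"rot":[0,0,0]},{"xyz":[0,0,0],"rot":[0,0,0]},{"xyz":[0,0,0],"rot":[0,0,0]},{"xyz":[0,0,0],"rot":[0,0,0]},{"xyz":[0,0,0],"rot":[0,0,0]}], "fingers": 5, "force": 110}}

```text
clock: 51.9
ee_pos: [0.6483, -0.3583, 0.0715]
eef_rot: [-0.23, 3.127, -0.005]
ft_force: [-0.4, -0.2, -1.4]
finger_gap: 0.0156
```

>>> {"fn": "servo_tool", "kwargs": {"targets": [{"xyz":[0,0,20],"rot":[0,0,0]},{"xyz":[0,0,40],"rot":[0,0,0]},{"xyz":[0,0,45],"rot":[0,0,0]},{"xyz":[0,0,35],"rot":[0,0,0]},{"xyz":[0,0,0],"rot":[0,0,0]}]}}

```text
clock: 52.4
ee_pos: [0.6438, -0.3562, 0.2085]
eef_rot: [0.227, -3.127, -0.007]
ft_force: [0.3, 0.3, -1.0]
finger_gap: 0.0157
```

```bash
python3 -c "
from h import *
go(618,-31,200,97.65)
"
```

```text
t 52.4 p [ 643.8 -356.2  208.5] psi 98.3 d [-25.8 325.2  -8.5] rot [-0.004 -0.007 -0.012] q1 -0.29 q6 -1.14 F [ 0.3  0.3 -1. ] gap 15.7
```

>>> {"fn": "servo_tool", "kwargs": {"targets": [{"xyz":[-3,40,0],"rot":[-0.004,-0.007,0]},{"xyz":[-3,40,0],"rot":[0,0,0]},{"xyz":[-3,40,0],"rot":[0,0,0]},{"xyz":[-3,40,0],"rot":[0,0,0]},{"xyz":[-3,40,0],"rot":[0,0,0]},{"xyz":[-3,40,0],"rot":[0,0,0]},{"xyz":[-3,40,0],"rot":[0,0,0]},{"xyz":[-3,38,0],"rot":[0,0,0]}]}}

```text
clock: 53.2
ee_pos: [0.6102, -0.0309, 0.1923]
eef_rot: [0.205, -3.116, -0.012]
ft_force: [1.5, 0.3, -2.8]
finger_gap: 0.0153
```

>>> {"fn": "servo_tool", "kwargs": {"targets": [{"xyz":[0,0,0],"rot":[0,0,0]}]}}

```text
clock: 53.3
ee_pos: [0.6089, -0.0267, 0.1906]
eef_rot: [0.213, -3.113, -0.013]
ft_force: [1.1, -0.6, -1.7]
finger_gap: 0.0156
```

```bash
python3 -c "
from h import *
go(618,-31,150,97.65)
z0=telemetry.sense()['ee_pos'][2]-.0715+.063
for n in('scene','top'):
  W,H=cov(n,n+'26',z0)
"
```

```text
t 53.3 p [608.9 -26.7 190.6] psi 97.8 d [  9.1  -4.3 -40.6] rot [-0.007 -0.022 -0.003] q1 0.22 q6 -1.64 F [ 1.1 -0.6 -1.7] gap 15.6
roof (array([606. , -26.4]), array([113.9, 139.5]), 8.06, 1455) 0.1824450540200162
handle (array([618. , -26.7]), array([38.8, 46.2]), 71.26, 172) 0.2091245954007857
roof (array([602.7, -29.8]), array([103.7, 139.3]), 7.76, 1725) 0.1829728364128056
handle (array([586.8, -28.4]), array([29.9, 30.1]), 87.16, 145) 0.20922961805128143
```

View pics/scene26.png

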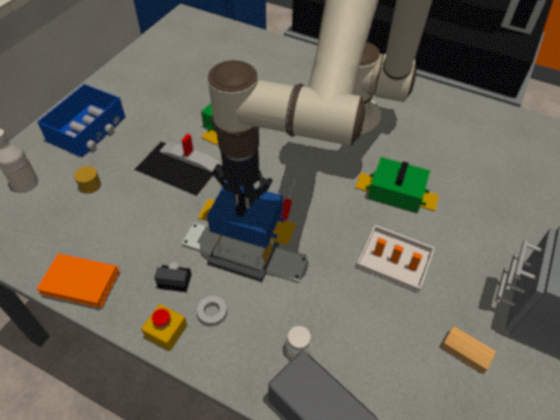

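>>> {"fn": "servo_tool", "kwargs": {"targets": [{"xyz":[11,-4,-20],"rot":[-0.007,-0.022,-0.003]},{"xyz":[0,0,-20],"rot":[0,0,0]},{"xyz":[0,0,0],"rot":[0,0,0]}]}}

```text
clock: 53.7
ee_pos: [0.6197, -0.0372, 0.148]
eef_rot: [0.199, -3.134, 0.002]
ft_force: [0.2, -0.0, -2.6]
finger_gap: 0.0159
```

```bash
python3 -c "
from h import *
go(620,-31,135,97.65)
"
```

```text
t 53.7 p [619.7 -37.2 148. ] psi 97.3 d [  0.3   6.2 -13. ] rot [ 0.002 -0.002  0.007] q1 0.2 q6 -1.65 F [ 0.2 -0.  -2.6] gap 15.9
```

>>> {"fn": "servo_tool", "kwargs": {"targets": [{"xyz":[0,6,-8],"rot":[0.002,-0.002,0.006]},{"xyz":[0,0,0],"rot":[0,0,0]}]}}

```text
clock: 53.9
ee_pos: [0.6198, -0.033, 0.1393]
eef_rot: [0.204, -3.135, -0.0]
ft_force: [-1.0, 0.1, -3.1]
finger_gap: 0.0157
```

```bash
python3 -c "
from h import *
go(620,-31,135,97.65)
z0=telemetry.sense()['ee_pos'][2]-.0715+.063
for n in('scene','top'):
  im,d=grab(n,n+'27'); W=world(n,d); H=hsv(im)
  lip=(H[...,0]>18)&(H[...,0]<32)&(H[...,1]>120)&(W[...,0]>.5)&(W[...,0]<.7)&(abs(W[...,1])<.25)&(W[...,2]>.04)
  nn,l,s,c=cv2.connectedComponentsWithStats(lip.astype(np.uint8))
  for i in range(1,nn):
    if s[i,4]>30:
      Q=inm(W)[l==i]; print(n,'lip','mould x',np.percentile(Q[:,0],[3,97]).round(1),'y',np.percentile(Q[:,1],[2,98]).round(1),'z',np.median(Q[:,2]).round(1),'rect',rect(Q/1000))
  r=(H[...,0]>105)&(H[...,0]<125)&(H[...,1]>120)&(abs(W[...,2]-z0)<.008)&(W[...,0]>.5)&(abs(W[...,1])<.2)
  Q=inm(W)[big(r)];print(n,'roof y',np.percentile(Q[:,1],[.5,99.5]).round(1),'x',np.percentile(Q[:,0],[.5,99.5]).round(1))
z=np.load('pics/scene0.npz'); 
for n in('scene','top'):
  z=np.load(f'pics/{n}0.npz'); W=world(n,z['d']); H=hsv(z['im'])
  r=(H[...,0]>105)&(H[...,0]<125)&(H[...,1]>120)&(abs(W[...,2]-.083)<.008)&(W[...,0]>.5)&(abs(W[...,1])<.2)
  Q=inm(W)[big(r)];print('start',n,'roof y',np.percentile(Q[:,1],[.5,99.5]).round(1),'x',np.percentile(Q[:,0],[.5,99.5]).round(1))
  lip=(H[...,0]>18)&(H[...,0]<32)&(H[...,1]>120)&(W[...,0]>.5)&(W[...,0]<.7)&(abs(W[...,1])<.25)&(W[...,2]>.014)
  nn,l,s,c=cv2.connectedComponentsWithStats(lip.astype(np.uint8))
  for i in range(1,nn):
    if s[i,4]>30:
      Q=inm(W)[l==i]; print(n,'lip','mould x',np.percentile(Q[:,0],[3,97]).round(1),'y',np.percentile(Q[:,1],[2,98]).round(1),'z',np.median(Q[:,2]).round(1),'rect',rect(Q/1000))
"
```

```text
t 53.9 p [619.8 -33.  139.3] psi 97.5 d [ 0.2  2.  -4.3] rot [-0.    -0.     0.003] q1 0.21 q6 -1.65 F [-1.   0.1 -3.1] gap 15.7
scene lip mould x [-30.7  26.7] y [-114.9  -95. ] z 73.5 rect (array([   1.7, -102.9]), array([66.8, 36.6]), 25.39, 144)
scene lip mould x [-29.1  28.8] y [ 67.2 108. ] z 73.6 rect (array([-0.1, 86. ]), array([46.3, 62.8]), 87.49, 359)
scene roof y [-69.9  67.7] x [-52.8  55.5]
top lip mould x [-29.4  25.4] y [-113.   -83.2] z 74.3 rect (array([ -1.7, -93.2]), array([57.6, 40.1]), 0.64, 312)
top lip mould x [-28.7  25.1] y [ 70.1 107.2] z 74.6 rect (array([-1.4, 88.7]), array([39.2, 57.3]), 89.46, 373)
top roof y [-70.4  65.6] x [-55.2  22.1]
start scene roof y [-68.   70.2] x [-53.9  56.2]
scene lip mould x [-27.3  28.8] y [-116.5  -91.7] z 25.7 rect (array([  -2.2, -105.1]), array([65.2, 25.3]), 5.97, 153)
scene lip mould x [-27.7  28.9] y [ 69.8 109.8] z 25.6 rect (array([-0.3, 89.9]), array([62.5, 41.1]), 0.15, 341)
start top roof y [-67.6  68.3] x [-55.   51.8]
top lip mould x [-29.3  25.2] y [-109.8  -79.8] z 25.3 rect (array([ -0.8, -90.5]), array([40.1, 58.8]), 89.63, 289)
top lip mould x [-29.1  25.4] y [ 73.3 110.3] z 25.3 rect (array([-1.4, 91.6]), array([38.7, 57.4]), 89.42, 345)
```

>>> {"fn": "servo_tool", "kwargs": {"targets": [{"xyz":[0,2.5,-3],"rot":[0,0,0.002]},{"xyz":[0,0,-5],"rot":[0,0,0]},{"xyz":[0,0,0],"rot":[0,0,0]}]}}

```text
clock: 54.3
ee_pos: [0.6223, -0.0303, 0.1348]
eef_rot: [-0.209, 3.127, -0.0]
ft_force: [1.2, 0.0, -2.8]
finger_gap: 0.0154
```

```bash
python3 -c "
from h import *
go(620,-30.5,120,97.65)
"
```

```text
t 54.3 p [622.3 -30.3 134.8] psi 97.6 d [ -2.3  -0.2 -14.8] rot [-0.     0.008  0.   ] q1 0.21 q6 -1.65 F [ 1.2  0.  -2.8] gap 15.4
```

>>> {"fn": "servo_tool", "kwargs": {"targets": [{"xyz":[-2,0,-8],"rot":[0,0.008,0]},{"xyz":[0,0,-6],"rot":[0,0,0]},{"xyz":[0,0,0],"rot":[0,0,0]}]}}

```text
clock: 54.6
ee_pos: [0.6201, -0.0301, 0.1198]
eef_rot: [0.21, -3.134, -0.001]
ft_force: [0.1, 0.7, -1.9]
finger_gap: 0.0156
```

```bash
python3 -c "
from h import *
go(620,-30.5,110,97.65)
"
```

```text
t 54.6 p [620.1 -30.1 119.8] psi 97.7 d [-0.1 -0.4 -9.8] rot [-0.    -0.001 -0.   ] q1 0.21 q6 -1.65 F [ 0.1  0.7 -1.9] gap 15.6
```

>>> {"fn": "servo_tool", "kwargs": {"targets": [{"xyz":[0,-0.5,-6],"rot":[0,0,0]},{"xyz":[0,0,-5],"rot":[0,0,0]},{"xyz":[0,0,0],"rot":[0,0,0]}]}}

```text
clock: 54.9
ee_pos: [0.6206, -0.0306, 0.1081]
eef_rot: [-0.21, 3.134, 0.0]
ft_force: [-0.5, 0.0, -1.3]
finger_gap: 0.0152
```

```bash
python3 -c "
from h import *
go(620,-30.5,100,97.65)
"
```

```text
t 54.9 p [620.6 -30.6 108.1] psi 97.7 d [-0.6  0.1 -8.1] rot [-0.  0. -0.] q1 0.21 q6 -1.65 F [-0.5  0.  -1.3] gap 15.2
```

>>> {"fn": "servo_tool", "kwargs": {"targets": [{"xyz":[0,0,-5],"rot":[0,0,0]},{"xyz":[0,0,-5],"rot":[0,0,0]}]}}

```text
clock: 55.1
ee_pos: [0.6226, -0.031, 0.1031]
eef_rot: [-0.213, 3.129, -0.003]
ft_force: [-3.9, 1.4, 12.0]
finger_gap: 0.0155
```

```bash
python3 -c "
from h import *
go(620,-30.5,90,97.65)
gaps('scene','s28')
"
```

```text
t 55.1 p [622.6 -31.  103.1] psi 97.8 d [ -2.6   0.5 -13.1] rot [ 0.001  0.005 -0.002] q1 0.21 q6 -1.65 F [-3.9  1.4 12. ] gap 15.5
scene roof n 190 z0 95.4 tilt y -0.0009 x 0.0037 gapL 12.3 gapR 12.5
```

>>> {"fn": "servo_tool", "kwargs": {"targets": [{"xyz":[-1,0,-8],"rot":[0,0.005,0]},{"xyz":[0,0,-8],"rot":[0,0,0]}]}}

```text
clock: 55.35
ee_pos: [0.6246, -0.0306, 0.0931]
eef_rot: [-0.215, 3.125, -0.003]
ft_force: [-2.4, 1.3, 5.2]
finger_gap: 0.0155
```

```bash
python3 -c "
from h import *
go(620,-30.5,90,97.65)
gaps('scene','s29')
"
```

```text
t 55.35 p [624.6 -30.6  93.1] psi 97.9 d [-4.6  0.1 -3.1] rot [ 0.001  0.009 -0.004] q1 0.21 q6 -1.65 F [-2.4  1.3  5.2] gap 15.5
scene roof n 132 z0 85.02 tilt y 0.0094 x -0.0042 gapL 3.07 gapR 0.97
```

>>> {"fn": "servo_tool", "kwargs": {"targets": [{"xyz":[-3,0,-6],"rot":[0,0.009,0]},{"xyz":[0,0,-7],"rot":[0,0,0]},{"xyz":[0,0,-7],"rot":[0,0,0]}]}}

```text
clock: 55.7
ee_pos: [0.6247, -0.0304, 0.0913]
eef_rot: [-0.221, 3.124, -0.009]
ft_force: [-13.8, 4.0, 30.7]
finger_gap: 0.0156
```

```bash
python3 -c "
from h import *
go(620,-30.5,90,97.65)
gaps('scene','s30');gaps('top','t30')
"
```

```text
t 55.7 p [624.7 -30.4  91.3] psi 98.1 d [-4.7 -0.1 -1.3] rot [ 0.005  0.01  -0.008] q1 0.21 q6 -1.65 F [-13.8   4.   30.7] gap 15.6
scene roof n 155 z0 83.48 tilt y 0.0033 x 0.0058 gapL 0.85 gapR 0.1
top roof n 717 z0 83.17 tilt y -0.0014 x -0.0065 gapL 0.02 gapR 0.33
```

>>> {"fn": "servo_tool", "kwargs": {"targets": [{"xyz":[0,0,-5],"rot":[0,0,0]},{"xyz":[0,0,-4],"rot":[0,0,0]},{"xyz":[0,0,0],"rot":[0,0,0]}]}}

```text
clock: 56.1
ee_pos: [0.6241, -0.0302, 0.092]
eef_rot: [-0.217, 3.12, -0.009]
ft_force: [1.0, 1.8, -7.2]
finger_gap: 0.0156
```

>>> {"fn": "servo_tool", "kwargs": {"targets": [{"xyz":[0,0,0],"rot":[0,0,0]},{"xyz":[0,0,0],"rot":[0,0,0]},{"xyz":[0,0,0],"rot":[0,0,0]},{"xyz":[0,0,0],"rot":[0,0,0]},{"xyz":[0,0,0],"rot":[0,0,0]},{"xyz":[0,0,20],"rot":[0,0,0]},{"xyz":[0,0,40],"rot":[0,0,0]},{"xyz":[0,0,40],"rot":[0,0,0]}], "fingers": 85}}

```text
clock: 56.9
ee_pos: [0.6212, -0.0312, 0.1865]
eef_rot: [0.22, -3.133, 0.013]
ft_force: [0.8, 0.5, 0.4]
finger_gap: 0.0856
```

```bash
python3 -c "
from h import *
gaps('scene','s31')
z=np.load('pics/s31.npz'); im=z['im']; W=world('scene',z['d']); H=hsv(im)
st_=(W[...,2]>.012)&(W[...,2]<.024)&(W[...,0]>.2)&(W[...,0]<.56)&(W[...,1]<-.2)&(W[...,1]>-.5)&(H[...,1]<80)
print('wedge',rect(W[big(st_)]),np.nanmedian(W[big(st_)][:,2]))
z=np.load('pics/scene0.npz');
im0=np.load('pics/top25.npz'); Wt=world('top',im0['d']); Ht=hsv(im0['im'])
mat=(Ht[...,2]<60)&(Wt[...,2]<.008)&(Wt[...,0]>.3)&(Wt[...,0]<.55)&(Wt[...,1]<-.2)&(Wt[...,1]>-.5)
print('mat top',rect(Wt[big(mat)]))
go(406,-335,150,91.3)
cv2.imwrite('pics/c31.png',cv2.resize(im[110:290,110:330],None,fx=3.5,fy=3.3))
"
```

```text
scene roof n 240 z0 84.4 tilt y -0.0003 x 0.0035 gapL 1.36 gapR 1.44
wedge (array([ 406.3, -337.4]), array([ 44.9, 150.6]), 1.76, 460) 0.018539940947933604
mat top (array([ 452. , -344.8]), array([126.3, 210. ]), 0.16, 3169)
t 56.95 p [625.3 -31.3 195. ] psi 98.1 d [-219.3 -303.7  -45. ] rot [ 0.009  0.014 -0.119] q1 0.21 q6 -1.65 F [ 1.3 -0.2  5.9] gap 84.9
```

View pics/c31.png

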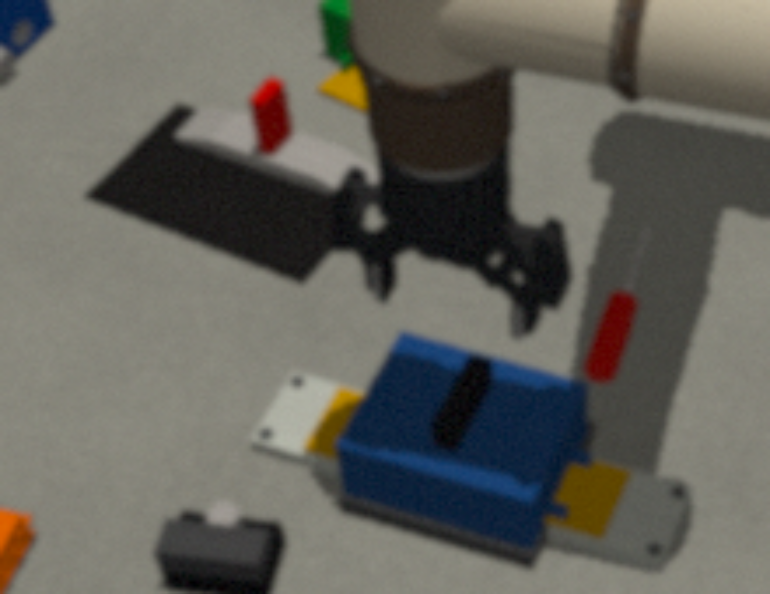

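>>> {"fn": "servo_tool", "kwargs": {"targets": [{"xyz":[-27,-38,0],"rot":[0.009,0.014,-0.03]},{"xyz":[-27,-38,0],"rot":[0,0,-0.03]},{"xyz":[-27,-38,0],"rot":[0,0,-0.03]},{"xyz":[-27,-38,0],"rot":[0,0,-0.03]},{"xyz":[-27,-38,0],"rot":[0,0,0]},{"xyz":[-27,-38,0],"rot":[0,0,0]},{"xyz":[-27,-38,0],"rot":[0,0,0]},{"xyz":[-27,-38,0],"rot":[0,0,0]}]}}

```text
clock: 57.75
ee_pos: [0.4073, -0.3403, 0.199]
eef_rot: [-0.047, 3.126, -0.003]
ft_force: [1.0, -1.0, -0.5]
finger_gap: 0.0851
```

```bash
python3 -c "
from h import *
gaps('scene','s32');gaps('top','t32')
for n,t in(('scene','s0'),('scene','s32'),('top','t32')):
  z=np.load(f'pics/{t}.npz' if t!='s0' else 'pics/scene0.npz'); im=z['im']; W=world(n,z['d']); H=hsv(im)
  red=((H[...,0]<6)|(H[...,0]>174))&(H[...,1]>150)&(abs(W[...,2]-.085)<.006)&(W[...,1]<-.28)&(W[...,1]>-.4)&(W[...,0]>.35)&(W[...,0]<.52)
  if red.sum(): print('redtop',rect(W[red]),np.nanmean(W[red],0))
for n in('scene','top'):
  z=np.load(f'pics/{n}0.npz'); im=z['im']; W=world(n,z['d']); Q=inm(W); H=hsv(im)
  r=(H[...,0]>105)&(H[...,0]<125)&(H[...,1]>100)&(abs(Q[...,2]-88)<12)&(abs(Q[...,0])<52)&(abs(Q[...,1])<66)
  print('start roof',np.median(Q[big(r)][:,2]))
go(406,-335,150,91.3)
"
```

```text
scene roof n 781 z0 84.36 tilt y -0.0014 x 0.012 gapL 1.21 gapR 1.52
top roof n 1836 z0 84.07 tilt y -0.0028 x 0.0103 gapL 0.76 gapR 1.38
redtop (array([ 460.1, -337. ]), array([34.7, 15.4]), 69.34, 55) [ 0.46124492 -0.33625585  0.08437947]
redtop (array([ 408.8, -333.4]), array([32.8, 14.7]), 11.72, 43) [ 0.40944891 -0.33412094  0.08375192]
start roof 83.63562787711464
start roof 83.30965744331624
t 57.85 p [ 405.3 -342.3  198.8] psi 91.3 d [  0.7   7.3 -48.8] rot [ 0.001  0.014 -0.   ] q1 -0.4 q6 -1.15 F [ 0.1  0.6 -0.1] gap 85.3
```

>>> {"fn": "servo_tool", "kwargs": {"targets": [{"xyz":[1,6,-25],"rot":[0,0.014,0]},{"xyz":[0,0,-30],"rot":[0,0,0]},{"xyz":[0,0,-20],"rot":[0,0,0]},{"xyz":[0,0,0],"rot":[0,0,0]}]}}

```text
clock: 58.25
ee_pos: [0.4066, -0.3379, 0.1229]
eef_rot: [-0.03, 3.137, -0.007]
ft_force: [0.1, 0.5, 0.2]
finger_gap: 0.0847
```

```bash
python3 -c "
from h import *
go(407,-336,34,91.3)
"
```

```text
t 58.25 p [ 406.6 -337.9  122.9] psi 91.1 d [  0.4   1.9 -88.9] rot [0.004 0.005 0.004] q1 -0.39 q6 -1.17 F [0.1 0.5 0.2] gap 84.7
```

>>> {"fn": "servo_tool", "kwargs": {"targets": [{"xyz":[0,2,-25],"rot":[0.004,0.005,0]},{"xyz":[0,0,-25],"rot":[0,0,0]},{"xyz":[0,0,-20],"rot":[0,0,0]},{"xyz":[0,0,-8],"rot":[0,0,0]},{"xyz":[0,0,0],"rot":[0,0,0]}]}}

```text
clock: 58.75
ee_pos: [0.4124, -0.3368, 0.0476]
eef_rot: [-0.038, 3.133, -0.01]
ft_force: [-0.2, -0.7, 0.1]
finger_gap: 0.085
```

```bash
python3 -c "
from h import *
go(407,-336,34,91.3)
"
```

```text
t 58.75 p [ 412.4 -336.8   47.6] psi 91.4 d [ -5.4   0.8 -13.6] rot [ 0.006  0.009 -0.001] q1 -0.38 q6 -1.17 F [-0.2 -0.7  0.1] gap 85.0
```

>>> {"fn": "servo_tool", "kwargs": {"targets": [{"xyz":[-5,1,-8],"rot":[0.006,0.009,0]},{"xyz":[0,0,-5],"rot":[0,0,0]},{"xyz":[0,0,0],"rot":[0,0,0]}]}}

```text
clock: 59.05
ee_pos: [0.4094, -0.3365, 0.0367]
eef_rot: [-0.04, 3.137, -0.004]
ft_force: [0.9, 0.3, -0.5]
finger_gap: 0.0851
```

>>> {"fn": "servo_tool", "kwargs": {"targets": [{"xyz":[0,0,0],"rot":[0,0,0]},{"xyz":[0,0,0],"rot":[0,0,0]},{"xyz":[0,0,0],"rot":[0,0,0]},{"xyz":[0,0,0],"rot":[0,0,0]},{"xyz":[0,0,0],"rot":[0,0,0]},{"xyz":[0,0,0],"rot":[0,0,0]}], "fingers": 5, "force": 80}}

```text
clock: 59.65
ee_pos: [0.4104, -0.3371, 0.0385]
eef_rot: [-0.04, 3.134, -0.006]
ft_force: [-0.1, -1.1, -2.4]
finger_gap: 0.0152
```

```bash
python3 -c "
from h import *
go(452,-345,70,91)
"
```

```text
t 59.65 p [ 410.4 -337.1   38.5] psi 91.5 d [41.6 -7.9 31.5] rot [ 0.004  0.007 -0.008] q1 -0.38 q6 -1.17 F [-0.1 -1.1 -2.4] gap 15.2
```

>>> {"fn": "servo_tool", "kwargs": {"targets": [{"xyz":[0,0,10],"rot":[0.004,0.007,0]},{"xyz":[0,0,10],"rot":[0,0,0]},{"xyz":[21,-4,0],"rot":[0,0,0]},{"xyz":[21,-4,0],"rot":[0,0,0]},{"xyz":[0,0,0],"rot":[0,0,0]}]}}

```text
clock: 60.15
ee_pos: [0.4498, -0.3433, 0.0568]
eef_rot: [0.035, -3.135, -0.008]
ft_force: [0.1, -0.5, -3.5]
finger_gap: 0.015
```

```bash
python3 -c "
from h import *
go(452,-345,39,91)
"
```

```text
t 60.15 p [ 449.8 -343.3   56.8] psi 91.3 d [  2.2  -1.7 -17.8] rot [-0.005 -0.006 -0.005] q1 -0.37 q6 -1.18 F [ 0.1 -0.5 -3.5] gap 15.0
```

>>> {"fn": "servo_tool", "kwargs": {"targets": [{"xyz":[0,0,-9],"rot":[-0.005,-0.006,0]},{"xyz":[0,0,-5],"rot":[0,0,0]},{"xyz":[0,0,-3],"rot":[0,0,0]},{"xyz":[0,0,-1],"rot":[0,0,0]}]}}

```text
clock: 60.55
ee_pos: [0.4483, -0.3424, 0.0385]
eef_rot: [0.035, -3.139, -0.002]
ft_force: [-1.7, 5.0, 10.3]
finger_gap: 0.0153
```

```bash
python3 -c "
from h import *
go(452,-345,39,91)
"
```

```text
t 60.55 p [ 448.3 -342.4   38.5] psi 91.3 d [ 3.7 -2.6  0.5] rot [-0.002 -0.003 -0.005] q1 -0.37 q6 -1.18 F [-1.7  5.  10.3] gap 15.3
```

Landed; release, rise, and travel back over the cover to press it once more with shut fingers.

>>> {"fn": "servo_tool", "kwargs": {"targets": [{"xyz":[0,0,0.5],"rot":[0,0,0]},{"xyz":[0,0,0],"rot":[0,0,0]},{"xyz":[0,0,0],"rot":[0,0,0]},{"xyz":[0,0,0],"rot":[0,0,0]},{"xyz":[0,0,0],"rot":[0,0,0]},{"xyz":[0,0,20],"rot":[0,0,0]},{"xyz":[0,0,45],"rot":[0,0,0]},{"xyz":[0,0,45],"rot":[0,0,0]}], "fingers": 85}}

```text
clock: 61.35
ee_pos: [0.4444, -0.3412, 0.1471]
eef_rot: [0.033, -3.127, -0.011]
ft_force: [0.3, -1.3, -0.3]
finger_gap: 0.0855
```

>>> {"fn": "servo_tool", "kwargs": {"targets": [{"xyz":[0,0,40],"rot":[0,0,0]},{"xyz":[24,44,0],"rot":[0,0,0.03]},{"xyz":[24,44,0],"rot":[0,0,0.03]},{"xyz":[24,44,0],"rot":[0,0,0.03]},{"xyz":[24,44,0],"rot":[0,0,0.03]},{"xyz":[24,44,0],"rot":[0,0,0]},{"xyz":[24,44,0],"rot":[0,0,0]},{"xyz":[20,40,0],"rot":[0,0,0]}], "fingers": 0}}

```text
clock: 62.15
ee_pos: [0.6109, -0.0378, 0.1991]
eef_rot: [-0.211, 3.131, -0.002]
ft_force: [0.4, -0.5, 0.4]
finger_gap: -0.0004
```

```bash
python3 -c "
from h import *
go(619,-31,130,97.65)
gaps('scene','s33')
im=cv2.imread('pics/s33.png');cv2.imwrite('pics/c33.png',cv2.resize(im[110:290,110:330],None,fx=3.5,fy=3.3))
W=world('scene',np.load('pics/s33.npz')['d']);H=hsv(im)
st_=(W[...,2]>.012)&(W[...,2]<.024)&(W[...,0]>.2)&(W[...,0]<.56)&(W[...,1]<-.2)&(W[...,1]>-.5)&(H[...,1]<80)
print('wedge',rect(W[big(st_)]),np.nanmedian(W[big(st_)][:,2]))
"
```

```text
t 62.15 p [610.9 -37.8 199.1] psi 97.7 d [  8.1   6.8 -69.1] rot [ 0.001  0.004 -0.001] q1 0.2 q6 -1.64 F [ 0.4 -0.5  0.4] gap -0.4
scene roof n 308 z0 84.4 tilt y 0.0001 x 0.0127 gapL 1.41 gapR 1.39
wedge (array([ 444.5, -340.4]), array([ 44.9, 158.9]), 0.17, 487) 0.018151805633381916
```

View pics/c33.png

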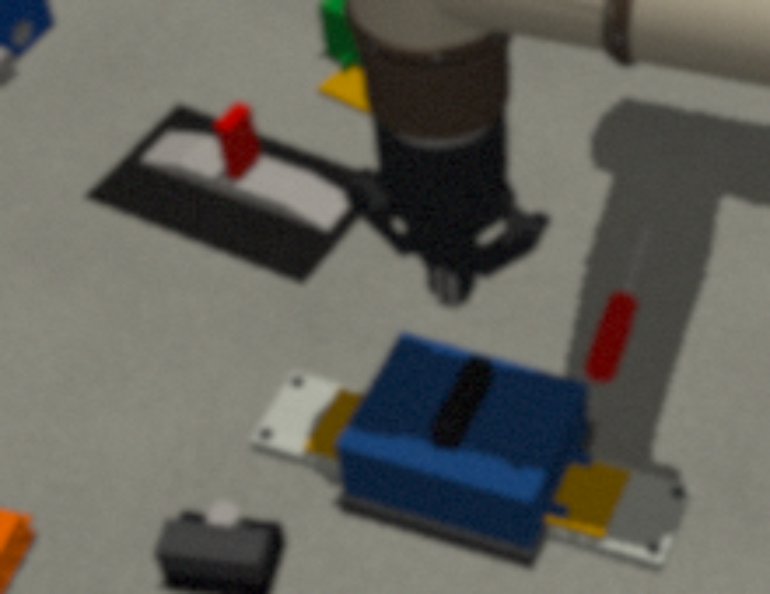

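>>> {"fn": "servo_tool", "kwargs": {"targets": [{"xyz":[14,6,-30],"rot":[0,0.004,0]},{"xyz":[0,0,-25],"rot":[0,0,0]},{"xyz":[0,0,-10],"rot":[0,0,0]},{"xyz":[0,0,0],"rot":[0,0,0]}]}}

```text
clock: 62.6
ee_pos: [0.6303, -0.0222, 0.1323]
eef_rot: [-0.23, 3.128, 0.0]
ft_force: [0.1, 0.2, -1.0]
finger_gap: 0.0002
```

```bash
python3 -c "
from h import *
go(625,-30,111,97.65)
"
```

```text
t 62.6 p [630.3 -22.2 132.3] psi 98.4 d [ -5.3  -7.8 -21.3] rot [-0.     0.005 -0.013] q1 0.22 q6 -1.65 F [ 0.1  0.2 -1. ] gap 0.2
```

>>> {"fn": "servo_tool", "kwargs": {"targets": [{"xyz":[-2,-8,-8],"rot":[0,0.005,-0.013]},{"xyz":[0,0,-6],"rot":[0,0,0]},{"xyz":[0,0,0],"rot":[0,0,0]}]}}

```text
clock: 62.9
ee_pos: [0.6288, -0.0321, 0.1197]
eef_rot: [-0.206, 3.131, 0.0]
ft_force: [-0.8, 0.1, -0.4]
finger_gap: -0.0001
```

```bash
python3 -c "
from h import *
go(625,-30,111,97.65)
"
```

```text
t 62.9 p [628.8 -32.1 119.7] psi 97.5 d [-3.8  2.1 -8.7] rot [-0.     0.003  0.002] q1 0.21 q6 -1.65 F [-0.8  0.1 -0.4] gap -0.1
```

>>> {"fn": "servo_tool", "kwargs": {"targets": [{"xyz":[-1,2,-6],"rot":[0,0.003,0]},{"xyz":[0,0,-4],"rot":[0,0,0]},{"xyz":[0,0,-5],"rot":[0,0,0]},{"xyz":[0,0,-6],"rot":[0,0,0]}]}}

```text
clock: 63.3
ee_pos: [0.6295, -0.031, 0.11]
eef_rot: [-0.21, 3.128, -0.005]
ft_force: [-15.7, 5.2, 34.8]
finger_gap: 0.0
```

```bash
python3 -c "
from h import *
go(625,-30,111,97.65)
gaps('top','t34')
gaps('scene','s34')
"
```

```text
t 63.3 p [629.5 -31.  110. ] psi 97.7 d [-4.5  1.   1. ] rot [ 0.003  0.007 -0.001] q1 0.21 q6 -1.65 F [-15.7   5.2  34.8] gap 0.0
top roof n 861 z0 83.2 tilt y 0.0013 x -0.0084 gapL 0.34 gapR 0.06
scene roof n 161 z0 83.85 tilt y -0.0086 x 0.0126 gapL -0.12 gapR 1.81
```

>>> {"fn": "servo_tool", "kwargs": {"targets": [{"xyz":[0,0,15],"rot":[0,0,0]},{"xyz":[0,0,40],"rot":[0,0,0]},{"xyz":[0,0,45],"rot":[0,0,0]},{"xyz":[-30,-30,10],"rot":[0,0,0]},{"xyz":[-30,-30,0],"rot":[0,0,0]},{"xyz":[-30,-30,0],"rot":[0,0,0]},{"xyz":[-30,-30,0],"rot":[0,0,0]},{"xyz":[-30,-30,0],"rot":[0,0,0]}]}}

```text
clock: 64.2
ee_pos: [0.4781, -0.1808, 0.2275]
eef_rot: [-0.225, 3.115, -0.007]
ft_force: [0.3, -0.3, 0.0]
finger_gap: -0.0007
```

>>> {"fn": "servo_tool", "kwargs": {"targets": [{"xyz":[-30,-30,0],"rot":[0,0,0]},{"xyz":[0,0,0],"rot":[0,0,0]},{"xyz":[0,0,0],"rot":[0,0,0]}]}}

```text
clock: 64.5
ee_pos: [0.443, -0.2143, 0.2285]
eef_rot: [-0.217, 3.114, -0.008]
ft_force: [0.5, -0.1, -1.3]
finger_gap: -0.0001
```

```bash
python3 -c "
from h import *
st()
gaps('scene','s35'); gaps('top','t35')
for n,t in(('scene','s35'),('top','t35')):
  z=np.load(f'pics/{t}.npz'); im=z['im']; W=world(n,z['d']); H=hsv(im)
  st_=(W[...,2]>.012)&(W[...,2]<.024)&(W[...,0]>.2)&(W[...,0]<.56)&(W[...,1]<-.2)&(W[...,1]>-.5)&(H[...,1]<80)
  if st_.sum()>50: print('wedge',rect(W[big(st_)]),np.nanmedian(W[big(st_)][:,2]))
"
```

```text
{'clock': 64.5, 'qpos': [-0.119, 0.1495, -0.3264, 0.0015, -1.0743, -1.3132], 'ee_pos': [0.443, -0.2143, 0.2285], 'eef_rot': [-0.2172, 3.1141, -0.0081], 'ft_force': [0.4668, -0.096, -1.2676], 'finger_gap': -0.0001}
scene roof n 901 z0 83.4 tilt y 0.0015 x 0.0055 gapL 0.57 gapR 0.23
top roof n 1690 z0 83.36 tilt y -0.0006 x -0.0013 gapL 0.3 gapR 0.43
wedge (array([ 444.4, -340.7]), array([ 45.7, 160.5]), 0.76, 490) 0.018143707437831277
```

View pics/s35.png

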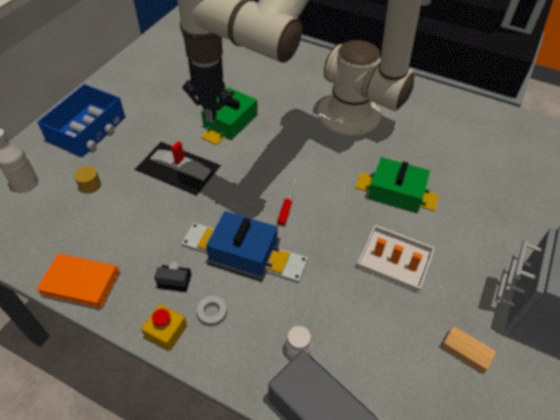

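View pics/t35.png

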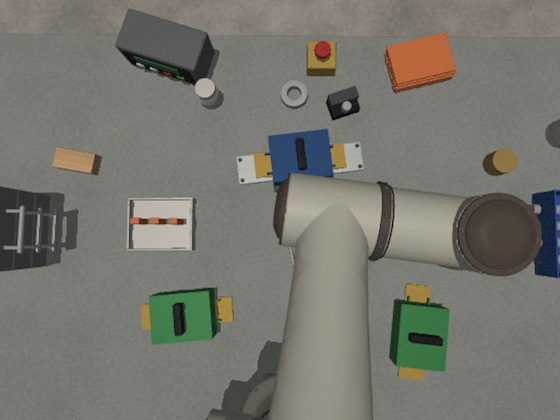

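The pictures show the cover home at about (243, 240) in the scene view. The three bars are in the tray at about (395, 253), the wedge is on the mat at (178, 165), and the bystanders have not moved. Handing in.

```bash
python3 -c "
from station import job_done
print(job_done())"
```

```text
the job is handed in; nothing more can be done
None
```

The mould is unloaded, its cover is back on and pressed home, and the job was handed in at 64.5 s; the hand-in gave no verdict.

**Prying:** I worked the wedge under alternate ends (right, left, right, left, right) until the lips stood about 8.4 mm (left) and 9.8 mm (right) up. The ends were at most about 5.2 mm apart, slightly over the 5 mm aim, with a tilt of 0.024 rad against the 0.042 limit.

**Bars:** There were three, and all now stand in the tray.

**Pressing the cover home:** After the first press (about 31 N) the cover measured about 0.8 mm high once I let go. I pressed the handle again with shut fingers at about 35 N. The last images read the lips within 0.6 mm of closed, the same as the start readings.

**Wedge:** After I first put it back, it was knocked aside to about 46 mm off the mat's middle. I picked it up again, and it now lies flat about 8 mm (x) and 4 mm (y) from the middle.

**Checks that disagreed:** While I was pressing the second time, the scene camera read the right lip at 1.8 mm where the top camera read 0.1 mm. The gripper hid most of the roof then. With the view clear, both cameras agree the cover is home.

The bystanders look unmoved in the last pictures.

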